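Close up the bench polisher

ROBOT

A 6-joint arm with a two-finger parallel gripper is mounted at the origin on a cart in front of the work surface, level with it; the furniture and walls round the work are solid. World frame = base frame: x ahead of the robot, y to its left, z up, the work surface at z = 0. Lengths are in m, angles in rad, forces in N, time in s.
With the tool pointing down it reaches from about 0.35 to 0.775 m from the base axis. Payload 5.5 kg.
Tool frame: the origin (TCP) lies at the very end of the fingers, on their centre line; the grasp point (between the pads) lies 19 mm behind it (env.grasp_offset is the distance from the TCP to the grasp point, in m); z points along the fingers, x is the direction in which the jaws open and shut, and the axes are right-handed (so a half turn about z gives the same grasp; the last joint's range is limited). The gripper opens to 85 mm and grips with 20 to 120 N. Pads are 22 mm wide; open, the fingers measure 114 mm over their backs; the gripper's body (76 mm by 85 mm) begins 54 mm behind the grasp point. The pads swing forward as they close: fully open they stand 13 mm farther back than shut.
Start: joints at [1.122, 0.313, 0.046, 1.304, 0, 1.431], TCP at [0.175, 0.548, 0.231] pointing down, gripper open.
Joint ranges: [-2.76, 2.76], [-0.86, 1.69], [-1.03, 1.26], [-2.2, 2.34], [-1.47, 1.5], [-3.14, 3.14]. Speed limits (rad/s): [2.57, 2.57, 3.14, 3.14, 3.14, 3.14].

INTERFACE

Orientations are given as a unit quaternion [w, x, y, z].
In Python, from workcell import status, viewer, env gives the robot as it stands.
- The arm moves only by the tool carry_out, never from a script. Its argument "plan" is a list of rows, each an object of numbers: "x", "y", "z": the shift along the tool's x, y, z in m; "ax", "ay", "az": the turn, a rotation vector about the tool's x, y, z in rad; "hand": the opening, from 0 (shut) to 1 (fully open). In form: [{"x": .., "y": .., "z": .., "ax": .., "ay": .., "az": .., "hand": ..}, ...]. A call has 1 to 12 rows; each row is the pose to reach, as a shift and turn from the pose measured when the call began, along the tool's axes at that moment; what a row does not reach only later rows make up. A row lasts 1/12 s, in which the tool goes at most 41.7 mm and 7.16 degrees, less where a joint would pass 70% of its speed; a pose out of reach is approached as far as the arm can. A call with a gripper value outside its range is refused whole. The fingers move at their own pace and stop on an object; "squeeze" is the grip in N (left out, the last holds). Time passes only in rows, so rows that repeat a pose let the fingers close. It gives the time, the measured TCP pose, the force and the opening at its end, in the units of the state.
- status.get_state(): the state, without advancing time (a new reading comes with each control period).
- viewer.read_camera(name): name is "side" or "top" or "wrist"; returns the picture (480x640x3 uint8, red, green, blue); there is no depth.
- viewer.camera_model(name): a dict with "vfov" (degrees; the focal length in pixels is half the picture's height over the tangent of half this angle, whatever the lens; pixels are square), "cx", "cy" (the principal point, pixels), "T" (4x4, takes a point from camera to world coordinates). Camera axes: x right, y down, z forward; pixel columns grow to the right and rows downward; lengths in m; the calibration is good to about 2 mm. A picture is of the moment at which its call begins: read the wrist's pose just before it. camera_model takes no time and is no camera call; for the wrist camera it gives the pose at the moment of the call.
- env.hand_in(): hands the job in, once; it reports no verdict.
The state is a dict: "clock": time; "joint_pos": joint angles; "qvel": joint speeds; "tau": joint torques, N m; "tcp_pos": TCP position; "orientation": TCP orientation; "wrist_force": force on the tool from outside, world axes, zero at the start; "ft_torque": the same for the moment, N m; "finger_gap": finger opening in m.
Only numpy, scipy, OpenCV 4.12 (cv2) and the standard library are available. Lean on these libraries where they do the work, as an engineer would, in place of code of your own. Each camera call takes 0.05 s, during which the arm holds its last target.

TASK

A copper spout is already in the bowl of the bench polisher; close the polisher up ready to run. Turn its lock collar back to the open mark, set the lid into the mouth of the bowl so that it lies flat with its notches over the keys, then turn the collar clockwise by its grip until it stops at the locked mark. Leave the jar, the wax tin and the pliers where they are.

Things in the scene. Friction and masses are not known exactly. Their poses are not given: they have to be found in the camera images.
- polisher: bench polisher, fixed, on a 4 mm steel plate. Origin: centre of its underside, z up (heights of polisher and collar count from there); its front (speed knob, rocker switch) faces its own -x. Grey square housing 160 x 160 mm, 52 mm high, with an open round grey bowl on its axis: inner radius 61 mm, floor at z = 60 mm. A flange of radius 102 mm rings the bowl at z = 100 to 106 mm
- bowl_mouth (a point): on the bowl's axis at the lid's ledge, z = 112 mm above the polisher's underside; axes as the polisher's. The ledge runs from radius 61 to 70.5 mm, inside a bore of radius 70.5 mm. Three keys 8 mm high and 17 mm wide stand on the ledge at azimuths 0, 120, 240 degrees about z from the polisher's +x
- lock_collar (a joint): angle of the dark lock collar, a ring (outer radius 86 mm, z = 108 to 132 mm) held on the bowl's rim: 0 = open (a stop), grows clockwise seen from above, stops at 1.047 = locked. Friction 0.3 N m, no spring. Its 3 tabs (20 degrees wide, inwards to radius 58 mm, z = 124 to 132 mm) stand over the keys when open: only then the lid passes. Locked, they stand 2 mm above the lid and hold it
- collar_grip (a point): point to grip: on the axis of the collar's upright round black grip, 16 mm in diameter, reaching from z = 124 to 168 mm on a crank arm, 118 mm from the bowl's axis; this point is at z = 152 mm, above the collar. Its azimuth in the polisher's frame is 140 degrees minus the collar angle: 140 when open, 80 when locked
- locked_mark (a point): raised white bar on the bowl's flange at azimuth 150 degrees of the polisher's frame, 95 mm from the axis: the white pointer on the collar's outside, 70 degrees counterclockwise of the crank arm, stands at it when locked. A small raised white ring at azimuth 210 degrees marks open
- lid: loose white plastic lid, 136 mm across, 10 mm thick, 0.22 kg, flat on the counter, handle up. Origin: centre of its underside, z up. 3 notches 30 degrees wide, down to radius 56 mm, at azimuths 0, 120, 240 degrees from its +x; seated, they straddle the keys (play 2.5 mm, 5 degrees). Black bar handle over the centre along its y: 86 mm long, 14 mm wide, z = 26 to 42 mm, on feet at y = +-34 mm
- spout: curved copper spout, 97 x 38 x 30 mm, 0.07 kg, lying on the floor of the bowl, where it stays; it does not reach up to the lid. Origin: centre of its underside
- flux_jar: white jar with blue lid, 69 mm in diameter, 77 mm high, bystander; origin: centre of the underside
- pliers: steel pliers, 127 mm long, 11 mm high, lying flat, bystander; origin: centre of the underside
- wax_tin: flat round brass tin, 62 mm in diameter, 23 mm high, bystander; origin: centre of the underside
Mind the look-alikes: they are no part of the job. Leave any pink look-alike of the spout alone.

How it is judged:
On the way, in this order (a step that is already met when the one before it is completed fails the run):
1. the collar is turned back to its open mark (value of joint lock_collar below 0.07 rad), for 0.2 s.
2. the lid sits flat on the ledge of the bowl, its notches on the keys, while the collar is still open (horizontal distance between lid and bowl_mouth below 0.005 m and z of lid in the frame of bowl_mouth below 0.003 m and angle between lid's own z axis and vertical below 0.04 rad and value of joint lock_collar below 0.2 rad), for 0.2 s.
3. the collar is turned to its locked mark over the seated lid (value of joint lock_collar above 0.99 rad and z of lid in the frame of bowl_mouth below 0.003 m), for 0.2 s.
At the end, for the whole second after the job is handed in: lid flat on the ledge, notches on the keys (centre within 5 mm of the bowl axis, underside within 3 mm of the ledge, tilt under 0.04 rad); collar at 0.99 rad or more, about 3 degrees from its stop at the locked mark; spout still lying in the bowl; spout and lid at rest (all of step 3 and horizontal distance between lid and bowl_mouth below 0.005 m and z of lid in the frame of bowl_mouth above -0.003 m and angle between lid's own z axis and vertical below 0.04 rad and horizontal distance between spout and bowl_mouth below 0.045 m and z of spout in the frame of polisher between 0.05 and 0.085 m and linear speed of each of spout, lid below 0.03 m/s); the robot touches nothing.
It fails at once if the flux jar is knocked or shifted over 3 cm (distance of flux_jar from where it was at the start of the episode above 0.03 m or angle between flux_jar's own z axis and vertical above 0.5 rad).
It fails at once if the pliers are shifted over 3 cm (distance of pliers from where it was at the start of the episode above 0.03 m).
It fails at once if the wax tin is shifted over 3 cm (distance of wax_tin from where it was at the start of the episode above 0.03 m).
It also fails if it takes over 58 s, if anything falls off the work surface, if the arm or the gripper's body presses on something with over 40 N, if the wrist force passes 120 N, or if a joint passes its speed limit or range.

## Working session

There is one attempt and no reset: what is moved stays moved. The work goes in short steps, Python scripts to look and compute and a tool call to move; the robot and the scene stay as the last step left them, time stands still between calls to the robot, and variables do not carry over. Pictures are saved under pics/ and viewed, and the job is handed in when it is done.

Besides the shell and the picture viewer there is one more tool, called after ">>>" in YAML: its name, and indented under it one key for each argument. carry_out: Moves the arm, as the interface text tells. Its arguments: {"type":"object","properties":{"plan":{"type":"array"},"squeeze":{"type":"number"}},"required":["plan"]}

```bash
ls; mkdir -p pics; python3 - <<'E'
from workcell import status, viewer, env
import cv2
print(status.get_state())
for n in ["top","side","wrist"]:
    m=viewer.camera_model(n); print(n,m)
    cv2.imwrite(f"pics/{n}0.png",cv2.cvtColor(viewer.read_camera(n),cv2.COLOR_RGB2BGR))
print(env.grasp_offset)
E
```

```text
pics
{'clock': 0.0, 'joint_pos': array([ 1.12240955e+00,  3.14010161e-01,  4.49600997e-02,  1.30358087e+00,
       -3.52220844e-06,  1.43120604e+00]), 'qvel': array([ 1.58845588e-04,  4.12143830e-04,  4.85897962e-06, -1.60540583e-03,
       -1.64929232e-03, -4.27431151e-04]), 'tau': array([-1.55474885e-03, -4.80628502e+01,  2.98531383e+01,  1.92296872e-02,
       -3.22806791e-04, -2.36279092e-06]), 'tcp_pos': array([0.17453023, 0.54733492, 0.23039559]), 'orientation': array([ 4.34400265e-04,  8.07437666e-01,  5.89952180e-01, -8.07927222e-04]), 'wrist_force': array([ 1.61655476, -1.39250103,  0.35326615]), 'ft_torque': array([ 0.0057851 ,  0.00729621, -0.02951508]), 'finger_gap': 0.08522071819844788}
top {'vfov': 49.02250960780717, 'cx': 327.6496589111201, 'cy': 240.68791388419257, 'T': array([[-0.00460763, -0.99726924,  0.07370774,  0.43287972],
       [-0.9999422 ,  0.00387886, -0.01002741, -0.14704185],
       [ 0.00971412, -0.07374968, -0.99722947,  1.20845108],
       [ 0.        ,  0.        ,  0.        ,  1.        ]])}
side {'vfov': 51.62933235991986, 'cx': 323.30636792607777, 'cy': 238.45579222700295, 'T': array([[ 0.95554343, -0.09465424,  0.27924421,  0.25083649],
       [-0.29475131, -0.33119968,  0.8963417 , -1.02652573],
       [ 0.00764305, -0.93880102, -0.34437514,  0.46010493],
       [ 0.        ,  0.        ,  0.        ,  1.        ]])}
wrist {'vfov': 61.52372014740051, 'cx': 319.5096298675568, 'cy': 243.16276538781747, 'T': array([[ 0.3035983 ,  0.91708742,  0.25841582,  0.10889045],
       [ 0.95279937, -0.29187803, -0.08354985,  0.56731627],
       [-0.00119662,  0.27158403, -0.96241399,  0.37356536],
       [ 0.        ,  0.        ,  0.        ,  1.        ]])}
0.0187
```

View pics/top0.png

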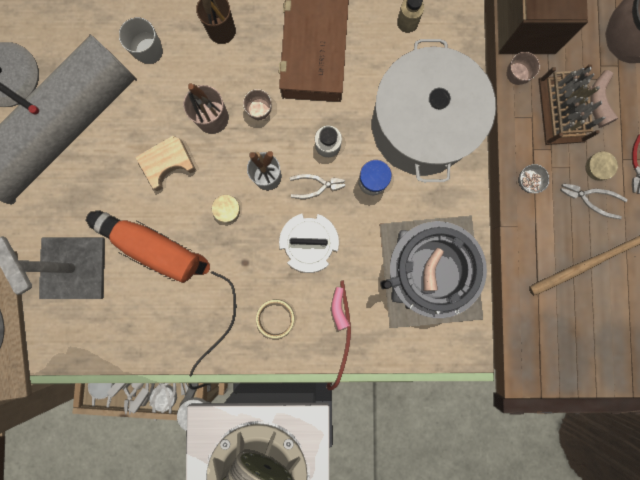

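View pics/side0.png

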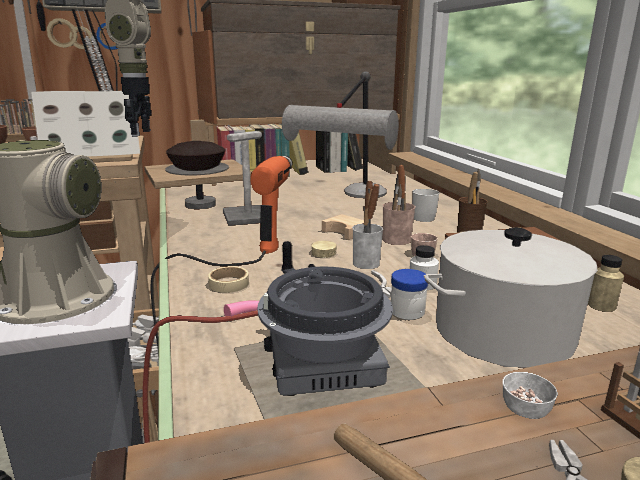

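View pics/wrist0.png

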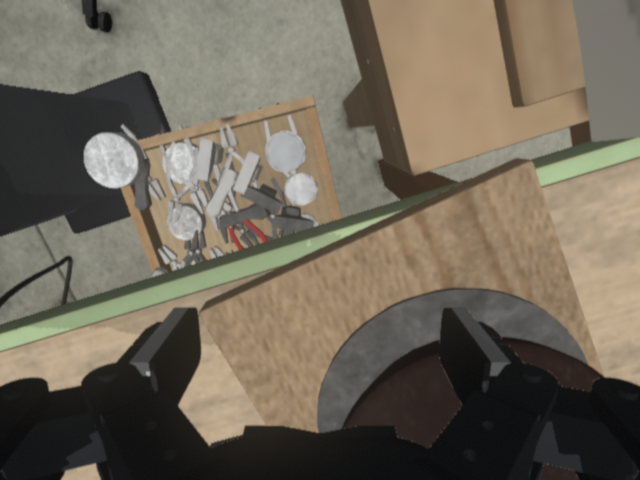

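The top view shows the white lid with its black handle at about (309,242). The polisher is at (437,268) with its grip at about (390,285). The jar is at (376,177), the pliers at (317,186), and the round yellow tin at (226,208). The pink look-alike is at (341,308). Next I'll crop in close and measure.

```bash
cat > h.py <<'E'
import numpy as np, cv2
from workcell import status, viewer, env
def grab(n):
    m=viewer.camera_model(n); im=cv2.cvtColor(viewer.read_camera(n),cv2.COLOR_RGB2BGR); return im,m
def ray(m,u,v):
    f=240/np.tan(np.radians(m['vfov']/2)); T=np.array(m['T'])
    d=T[:3,:3]@np.array([(u-m['cx'])/f,(v-m['cy'])/f,1]); return T[:3,3],d
def onz(m,u,v,z):
    o,d=ray(m,u,v); return o+d*(z-o[2])/d[2]
def proj(m,p):
    f=240/np.tan(np.radians(m['vfov']/2)); T=np.array(m['T'])
    c=T[:3,:3].T@(np.array(p)-T[:3,3]); return np.array([m['cx']+f*c[0]/c[2],m['cy']+f*c[1]/c[2]])
E
python3 - <<'E'
import cv2
from h import *
im=cv2.imread('pics/top0.png')
a=cv2.resize(im[205:335,370:500],None,fx=6,fy=6,interpolation=cv2.INTER_CUBIC)[:600]
cv2.imwrite('pics/cropP.png',cv2.resize(im[210:335,370:500],(624,600),interpolation=cv2.INTER_CUBIC))
cv2.imwrite('pics/cropL.png',cv2.resize(im[200:280,270:350],(560,560),interpolation=cv2.INTER_CUBIC))
s=cv2.imread('pics/side0.png')
cv2.imwrite('pics/cropS.png',cv2.resize(s[230:410,225:425],(666,600),interpolation=cv2.INTER_CUBIC))
E
```

```text
(no output)
```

View pics/cropP.png

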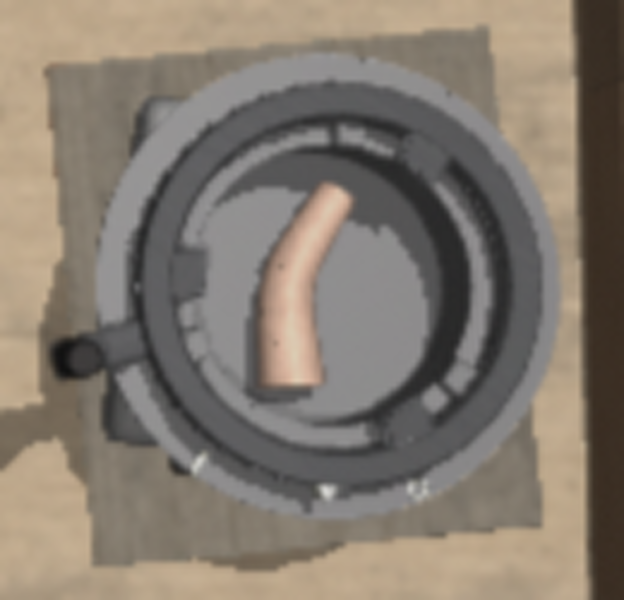

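View pics/cropL.png

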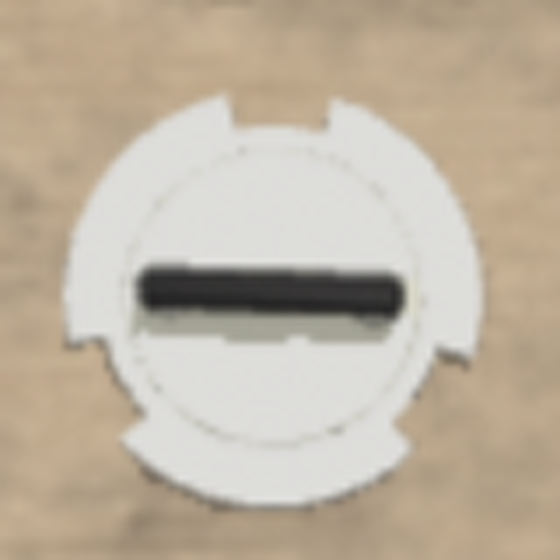

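View pics/cropS.png

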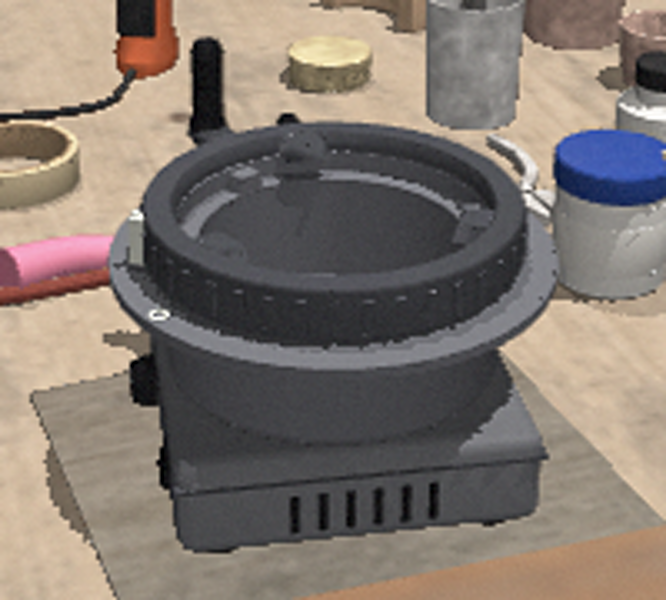

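```bash
python3 - <<'E'
from h import *
im=cv2.imread('pics/top0.png'); m=viewer.camera_model('top'); ms=viewer.camera_model('side')
hsv=cv2.cvtColor(im,cv2.COLOR_BGR2HSV)
# white marks near flange
roi=np.zeros(im.shape[:2],np.uint8); roi[215:330,375:498]=1
w=((hsv[...,2]>185)&(hsv[...,1]<40)&(roi>0)).astype(np.uint8)
n,l,s,c=cv2.connectedComponentsWithStats(w)
for i in range(1,n): print('white',s[i],c[i].round(2), onz(m,*c[i],.11).round(4), onz(m,*c[i],.124).round(4))
# lid: white
roi[:]=0; roi[205:280,272:346]=1
w=((hsv[...,2]>180)&(hsv[...,1]<35)&(roi>0)).astype(np.uint8)
cs,_=cv2.findContours(w,cv2.RETR_EXTERNAL,cv2.CHAIN_APPROX_NONE); cc=max(cs,key=cv2.contourArea)
P=np.array([onz(m,u,v,.010)[:2] for u,v in cc[:,0]])
(ce,r)=cv2.minEnclosingCircle((P*1000).astype(np.float32)); print('lid',ce,r)
d=np.hypot(*(P-np.array(ce)/1000).T); az=np.degrees(np.arctan2(*(P-np.array(ce)/1000).T[::-1]))
q=az[d<.0615]; print(np.sort(q).round(0))
w=((hsv[...,2]<70)&(roi>0)).astype(np.uint8)
cs,_=cv2.findContours(w,cv2.RETR_EXTERNAL,cv2.CHAIN_APPROX_NONE); cc=max(cs,key=cv2.contourArea)
R=cv2.minAreaRect(cc); b=cv2.boxPoints(R); print('handle',R)
print(onz(m,*R[0],.042), [onz(m,*x,.042).round(4)[:2] for x in b])
# wrist pic wxyz; gun height
def tri(a,b):
    o1,d1=ray(m,*a);o2,d2=ray(ms,*b);A=np.stack([d1,-d2],1);t=np.linalg.lstsq(A,o2-o1,rcond=None)[0]
    p,q=o1+t[0]*d1,o2+t[1]*d2;return (p+q)/2,np.linalg.norm(p-q)
print('grip top',onz(m,370+80/4.8,210+355/4.8,.172), tri((370+78/4.8,210+355/4.8),(225+207/3.33,230+42/3.33)))
print('gun top',tri((95,220),(290,160)),'lamp',tri((35,110),(390,128)))
# flange circle
for z,pts in [(.110,[(97,286),(558,286),(327,52),(327,518),(160,125),(490,450),(490,122)])]:
    Q=np.array([onz(m,370+u/4.8,210+v/4.8,z)[:2] for u,v in pts])
    A=np.c_[2*Q,np.ones(len(Q))]; x=np.linalg.lstsq(A,(Q**2).sum(1),rcond=None)[0]; print('flange',x[:2],np.sqrt(x[2]+x[:2]@x[:2]))
E
```

```text
white [410 305   2   3   3] [410.67 306.  ] [ 0.3774 -0.3299  0.11  ] [ 0.3781 -0.3275  0.124 ]
white [455 311   1   1   1] [455. 311.] [ 0.3666 -0.4219  0.11  ] [ 0.3674 -0.4184  0.124 ]
white [437 312   2   1   2] [437.5 312. ] [ 0.3647 -0.3855  0.11  ] [ 0.3656 -0.3824  0.124 ]
white [458 312   1   1   1] [458. 312.] [ 0.3645 -0.4281  0.11  ] [ 0.3654 -0.4246  0.124 ]
lid (519.147216796875, -115.44749450683594) 68.3107681274414
[-138. -136. -135. -132. -128. -126. -123. -121. -118. -116. -113. -110.
 -107. -107. -106.  -19.  -18.  -16.  -14.  -11.   -8.   -6.   -4.   -1.
    1.    4.    6.    8.   11.   12.   14.  101.  102.  105.  108.  110.
  112.  115.  117.  121.  123.  126.  128.  131.  133.  134.]
handle ((308.0, 241.5), (5.0, 36.0), 90.0)
[ 0.51745613 -0.11511542  0.042     ] [array([ 0.5232, -0.0752]), array([ 0.5229, -0.1551]), array([ 0.5117, -0.1551]), array([ 0.512 , -0.0752])]
grip top [ 0.42378768 -0.27303036  0.172     ] (array([ 0.4233646 , -0.27244213,  0.16933754]), np.float64(0.0008269342888836274))
gun top (array([0.55651276, 0.29037334, 0.19323969]), np.float64(0.013914433063355875)) lamp (array([0.80990165, 0.35243989, 0.26002639]), np.float64(0.13911798944444734))
flange [ 0.45386448 -0.38893982] 0.10064257208914815
```

>>> carry_out:
  plan:
    - {"z":-0.04}
    - {"z":-0.08}
    - {"z":-0.1,"x":-0.02,"y":0.02}
    - {"x":-0.349,"y":0.378,"z":-0.1,"az":0.5}
    - {"x":-0.349,"y":0.378,"z":-0.1,"az":0.5}
    - {"x":-0.349,"y":0.378,"z":-0.1,"az":0.5}
    - {"x":-0.349,"y":0.378,"z":-0.1,"az":0.5}
    - {"x":-0.349,"y":0.378,"z":-0.1,"az":0.5}
    - {"x":-0.349,"y":0.378,"z":-0.1,"az":0.5}
    - {"x":-0.349,"y":0.378,"z":-0.1,"az":0.5}
    - {"x":-0.349,"y":0.378,"z":-0.1,"az":0.5}
    - {"x":-0.349,"y":0.378,"z":-0.1,"az":0.5}

```text
schema error: expected keys x, y, z, ax, ay, az, hand
```

```bash
cat >> h.py <<'E'
from scipy.spatial.transform import Rotation as Rn
def pose():
    s=status.get_state(); q=s['orientation']; return np.array(s['tcp_pos']),Rn.from_quat([q[1],q[2],q[3],q[0]]),s
def to(p,jaw,pz=True):
    """shift/turn to reach tcp p, jaw azimuth deg, tool down"""
    t,R,s=pose(); a=np.radians(jaw)
    X=np.array([np.cos(a),np.sin(a),0]);Z=np.array([0,0,-1.]);G=Rn.from_matrix(np.stack([X,np.cross(Z,X),Z],1))
    sh=R.inv().apply(np.array(p)-t); rv=(R.inv()*G).as_rotvec()
    return sh.round(4),rv.round(4)
def st():
    t,R,s=pose(); x=R.apply([1,0,0]); z=R.apply([0,0,1])
    print('t',round(s['clock'],2),'tcp',t.round(4),'jaw',np.degrees(np.arctan2(x[1],x[0])).round(2),'tilt',np.degrees(np.arccos(-z[2])).round(2),'F',np.round(s['wrist_force'],1),'gap',round(s['finger_gap'],4),'q',np.round(s['joint_pos'],2))
E
python3 -c "
from h import *
st(); print(to((0.39,-0.27,.30),15))"
```

```text
t 0.15 tcp [0.1746 0.5475 0.2306] jaw 72.31 tilt 0.08 F [ 0.2 -0.3 -0.6] gap 0.0856 q [1.12 0.31 0.05 1.3  0.   1.43]
(array([-0.7134,  0.4536, -0.0685]), array([5.0000e-04, 1.4000e-03, 1.0002e+00]))
```

All seven keys are required in every row.

>>> carry_out:
  plan:
    - {"x":0,"y":0,"z":-0.04,"ax":0,"ay":0,"az":0,"hand":1}
    - {"x":0,"y":0,"z":-0.08,"ax":0,"ay":0,"az":0,"hand":1}
    - {"x":-0.02,"y":0.02,"z":-0.1,"ax":0,"ay":0,"az":0.1,"hand":1}
    - {"x":-0.349,"y":0.378,"z":-0.1,"ax":0,"ay":0,"az":0.5,"hand":1}
    - {"x":-0.349,"y":0.378,"z":-0.1,"ax":0,"ay":0,"az":0.5,"hand":1}
    - {"x":-0.349,"y":0.378,"z":-0.1,"ax":0,"ay":0,"az":0.5,"hand":1}
    - {"x":-0.349,"y":0.378,"z":-0.1,"ax":0,"ay":0,"az":0.5,"hand":1}
    - {"x":-0.349,"y":0.378,"z":-0.1,"ax":0,"ay":0,"az":0.5,"hand":1}
    - {"x":-0.349,"y":0.378,"z":-0.1,"ax":0,"ay":0,"az":0.5,"hand":1}
    - {"x":-0.349,"y":0.378,"z":-0.1,"ax":0,"ay":0,"az":0.5,"hand":1}
    - {"x":-0.349,"y":0.378,"z":-0.1,"ax":0,"ay":0,"az":0.5,"hand":1}
    - {"x":-0.349,"y":0.378,"z":-0.1,"ax":0,"ay":0,"az":0.5,"hand":1}

```text
clock: 1.15
tcp_pos: [0.3739, 0.1949, 0.331]
orientation: [0.0, 0.928, 0.372, -0.0]
wrist_force: [2.1, 0.8, 0.1]
finger_gap: 0.0852
```

```bash
python3 -c "
from h import *
st(); print(to((0.40,-0.24,.30),15))"
```

```text
t 1.15 tcp [0.3739 0.1949 0.331 ] jaw 43.68 tilt 0.07 F [2.1 0.8 0.1] gap 0.0852 q [ 0.29  0.   -0.08  1.48 -0.    1.1 ]
(array([-0.2814,  0.3326,  0.0314]), array([0.0008, 0.0008, 0.5005]))
```

>>> carry_out:
  plan:
    - {"x":-0.28,"y":0.333,"z":0,"ax":0,"ay":0,"az":0.5,"hand":1}
    - {"x":-0.28,"y":0.333,"z":0,"ax":0,"ay":0,"az":0.5,"hand":1}
    - {"x":-0.28,"y":0.333,"z":0,"ax":0,"ay":0,"az":0.5,"hand":1}
    - {"x":-0.28,"y":0.333,"z":0,"ax":0,"ay":0,"az":0.5,"hand":1}
    - {"x":-0.28,"y":0.333,"z":0,"ax":0,"ay":0,"az":0.5,"hand":1}
    - {"x":-0.28,"y":0.333,"z":0.03,"ax":0,"ay":0,"az":0.5,"hand":1}
    - {"x":-0.28,"y":0.333,"z":0.03,"ax":0,"ay":0,"az":0.5,"hand":1}
    - {"x":-0.28,"y":0.333,"z":0.03,"ax":0,"ay":0,"az":0.5,"hand":1}
    - {"x":-0.28,"y":0.333,"z":0.03,"ax":0,"ay":0,"az":0.5,"hand":1}
    - {"x":-0.28,"y":0.333,"z":0.03,"ax":0,"ay":0,"az":0.5,"hand":1}
    - {"x":-0.28,"y":0.333,"z":0.03,"ax":0,"ay":0,"az":0.5,"hand":1}
    - {"x":-0.28,"y":0.333,"z":0.03,"ax":0,"ay":0,"az":0.5,"hand":1}

```text
clock: 2.15
tcp_pos: [0.4011, -0.2435, 0.2996]
orientation: [0.0, 0.992, 0.128, -0.001]
wrist_force: [1.1, 0.1, 0.3]
finger_gap: 0.0854
```

```bash
python3 -c "
from h import *
import pickle
st(); im,m=grab('wrist'); cv2.imwrite('pics/w1.png',im); pickle.dump(m,open('w1.pkl','wb')); st()"
```

```text
t 2.15 tcp [ 0.4011 -0.2435  0.2996] jaw 14.73 tilt 0.13 F [1.1 0.1 0.3] gap 0.0854 q [-0.72  0.1  -0.06  1.41 -0.    0.6 ]
t 2.2 tcp [ 0.4008 -0.2412  0.3002] jaw 14.8 tilt 0.12 F [-0.4  0.2  1.1] gap 0.0852 q [-0.71  0.09 -0.06  1.42 -0.    0.6 ]
```

View pics/w1.png

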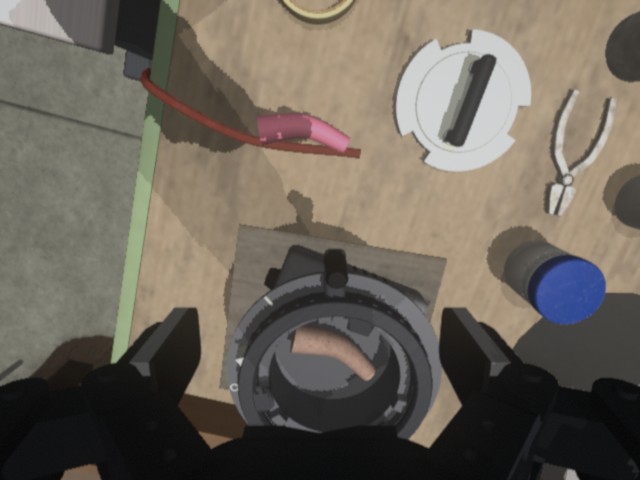

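The wrist picture shows the grip top at about (335,258). The locked bar is at (268,299), the pointer at (240,362), the open ring at (234,387), and the lid at (463,98). I'll cross-check these.

```bash
python3 - <<'E'
from h import *
import pickle
m=viewer.camera_model('wrist')  # settled
im,_=grab('wrist'); cv2.imwrite('pics/w2.png',im); pickle.dump(m,open('w2.pkl','wb'))
hsv=cv2.cvtColor(im,cv2.COLOR_BGR2HSV)
w=((hsv[...,2]>170)&(hsv[...,1]<50)); w[:270]=0;w[420:]=0;w[:,:222]=0;w[:,300:]=0
n,l,s,c=cv2.connectedComponentsWithStats(w.astype(np.uint8))
for i in range(1,n): print(s[i],c[i].round(1),onz(m,*c[i],.11).round(4),onz(m,*c[i],.124).round(4))
for u,v,z in [(335,256,.172),(240,362,.124)]: print(onz(m,u,v,z).round(4))
C=np.array([.454,-.389])
for r,z in [(.102,.110),(.086,.136),(.118,.172)]:
    for a in range(0,360,3):
        p=proj(m,[C[0]+r*np.cos(np.radians(a)),C[1]+r*np.sin(np.radians(a)),z]); cv2.circle(im,tuple(int(x) for x in p.round()),1,(0,255,255),-1)
crop=im[220:440,190:470]; cv2.imwrite('pics/w2c.png',cv2.resize(crop,(764,600),interpolation=cv2.INTER_CUBIC))
E
```

```text
[265 300   6   6  16] [267.5 302.5] [ 0.3759 -0.3319  0.11  ] [ 0.3762 -0.3253  0.124 ]
[236 361   6   5  22] [238.8 362.9] [ 0.3635 -0.3986  0.11  ] [ 0.3643 -0.3893  0.124 ]
[230 388   1   2   2] [230.  388.5] [ 0.361 -0.428  0.11 ] [ 0.3619 -0.4174  0.124 ]
[231 391   1   1   1] [231. 391.] [ 0.3625 -0.4304  0.11  ] [ 0.3633 -0.4197  0.124 ]
[ 0.4154 -0.256   0.172 ]
[ 0.3652 -0.3881  0.124 ]
```

View pics/w2c.png

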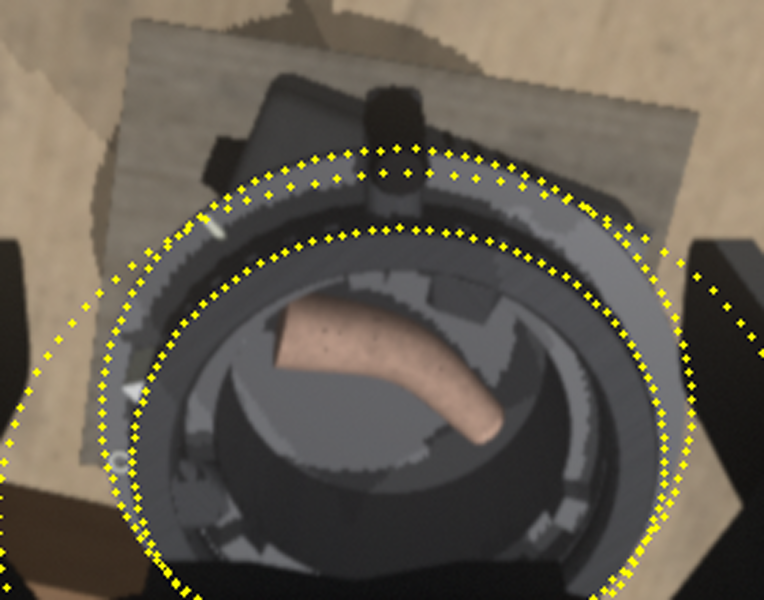

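```bash
python3 - <<'E'
from h import *
import pickle
m=pickle.load(open('w2.pkl','rb'))
for v in (283,286,289): print(onz(m,335,v,.172).round(4))
t=np.array([.4238,-.2732]); print(to((*t,.20),14.7)); print(to((*t,.139),14.7)); st()
E
```

```text
[ 0.4208 -0.2756  0.172 ]
[ 0.4214 -0.2778  0.172 ]
[ 0.422  -0.2801  0.172 ]
(array([0.0138, 0.0383, 0.1006]), array([-0.0009,  0.0016,  0.0036]))
(array([0.0139, 0.0384, 0.1616]), array([-0.0009,  0.0016,  0.0036]))
t 2.25 tcp [ 0.4008 -0.2398  0.3007] jaw 14.9 tilt 0.11 F [0.4 0.1 0.6] gap 0.0857 q [-0.71  0.09 -0.06  1.42 -0.    0.6 ]
```

>>> carry_out:
  plan:
    - {"x":0.014,"y":0.039,"z":0.03,"ax":0,"ay":0,"az":0,"hand":1}
    - {"x":0.014,"y":0.039,"z":0.07,"ax":0,"ay":0,"az":0,"hand":1}
    - {"x":0.014,"y":0.039,"z":0.105,"ax":0,"ay":0,"az":0,"hand":1}
    - {"x":0.014,"y":0.039,"z":0.135,"ax":0,"ay":0,"az":0,"hand":1}
    - {"x":0.014,"y":0.039,"z":0.16,"ax":0,"ay":0,"az":0,"hand":0.7}
    - {"x":0.014,"y":0.039,"z":0.16,"ax":0,"ay":0,"az":0,"hand":0.2}
    - {"x":0.014,"y":0.039,"z":0.16,"ax":0,"ay":0,"az":0,"hand":0.1}
    - {"x":0.014,"y":0.039,"z":0.16,"ax":0,"ay":0,"az":0,"hand":0.1}
    - {"x":0.014,"y":0.039,"z":0.16,"ax":0,"ay":0,"az":0,"hand":0.1}
    - {"x":0.014,"y":0.039,"z":0.16,"ax":0,"ay":0,"az":0,"hand":0.1}
  squeeze: 30

```text
clock: 3.08
tcp_pos: [0.425, -0.2745, 0.1431]
orientation: [0.001, 0.992, 0.13, 0.0]
wrist_force: [-1.8, 1.7, 6.5]
finger_gap: 0.0149
```

```bash
python3 - <<'E'
from h import *
st()
im,m=grab('wrist'); cv2.imwrite('pics/w3.png',im)
E
```

```text
t 3.08 tcp [ 0.425  -0.2745  0.1431] jaw 14.93 tilt 0.14 F [-1.8  1.7  6.5] gap 0.0149 q [-0.73  0.22 -0.29  1.05 -0.    0.58]
```

View pics/w3.png

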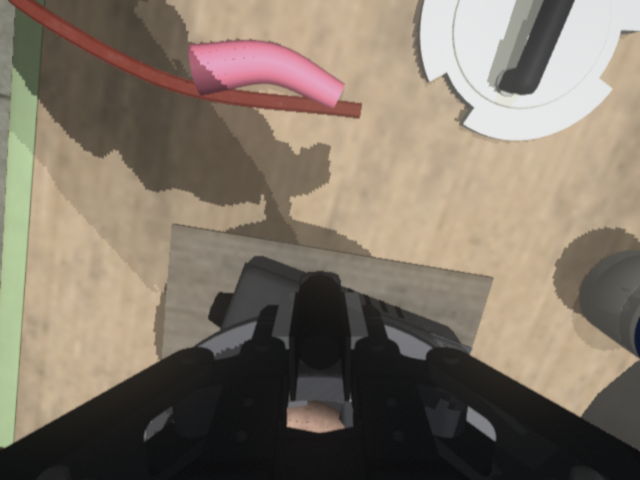

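```bash
cat >> h.py <<'E'
C=np.array([.454,-.389])
def arc(a0,a1,n,z,r=.118,hold=0):
    for i in range(1,n+1):
        a=a0+(a1-a0)*i/n; p=C+r*np.array([np.cos(np.radians(a)),np.sin(np.radians(a))])
        sh,rv=to((*p,z),a-90); print(round(a,1),sh.round(3),rv.round(3))
E
python3 - <<'E'
from h import *
arc(104.2,133.5,9,.143)
E
```

```text
107.5 [-0.007  0.     0.   ] [ 0.002 -0.    -0.044]
110.7 [-0.013  0.001  0.   ] [ 0.002 -0.    -0.101]
114.0 [-0.02   0.002  0.   ] [ 0.002 -0.    -0.158]
117.2 [-0.027  0.003  0.   ] [ 0.002 -0.    -0.215]
120.5 [-0.033  0.004  0.   ] [ 0.002  0.    -0.272]
123.7 [-0.04   0.006  0.   ] [ 0.002  0.    -0.328]
127.0 [-0.046  0.009  0.   ] [ 0.002  0.    -0.385]
130.2 [-0.052  0.011  0.   ] [ 0.002  0.    -0.442]
133.5 [-0.058  0.014  0.   ] [ 0.002  0.    -0.499]
```

>>> carry_out:
  plan:
    - {"x":-0.007,"y":0,"z":0,"ax":0,"ay":0,"az":-0.044,"hand":0.1}
    - {"x":-0.013,"y":0.001,"z":0,"ax":0,"ay":0,"az":-0.1,"hand":0.1}
    - {"x":-0.02,"y":0.002,"z":0,"ax":0,"ay":0,"az":-0.158,"hand":0.1}
    - {"x":-0.027,"y":0.003,"z":0,"ax":0,"ay":0,"az":-0.215,"hand":0.1}
    - {"x":-0.033,"y":0.004,"z":0,"ax":0,"ay":0,"az":-0.272,"hand":0.1}
    - {"x":-0.04,"y":0.006,"z":0,"ax":0,"ay":0,"az":-0.328,"hand":0.1}
    - {"x":-0.046,"y":0.009,"z":0,"ax":0,"ay":0,"az":-0.385,"hand":0.1}
    - {"x":-0.052,"y":0.011,"z":0,"ax":0,"ay":0,"az":-0.442,"hand":0.1}
    - {"x":-0.058,"y":0.014,"z":0,"ax":0,"ay":0,"az":-0.5,"hand":0.1}
    - {"x":-0.058,"y":0.014,"z":0,"ax":0,"ay":0,"az":-0.5,"hand":0.1}
    - {"x":-0.058,"y":0.014,"z":0,"ax":0,"ay":0,"az":-0.5,"hand":0.1}

```text
clock: 4.05
tcp_pos: [0.3728, -0.3025, 0.1432]
orientation: [0.001, 0.929, 0.371, 0.001]
wrist_force: [2.4, 0.8, -7.0]
finger_gap: 0.0152
```

```bash
python3 - <<'E'
from h import *
st(); t=pose()[0][:2]-C; print(np.hypot(*t),np.degrees(np.arctan2(t[1],t[0])))
im,m=grab('top'); cv2.imwrite('pics/t1.png',cv2.resize(im[210:335,370:500],(624,600),interpolation=cv2.INTER_CUBIC))
E
```

```text
t 4.05 tcp [ 0.3728 -0.3025  0.1432] jaw 43.55 tilt 0.12 F [ 2.4  0.8 -7. ] gap 0.0152 q [-0.85  0.18 -0.35  1.04  0.   -0.04]
0.11861742792992618 133.19240633268586
```

View pics/t1.png

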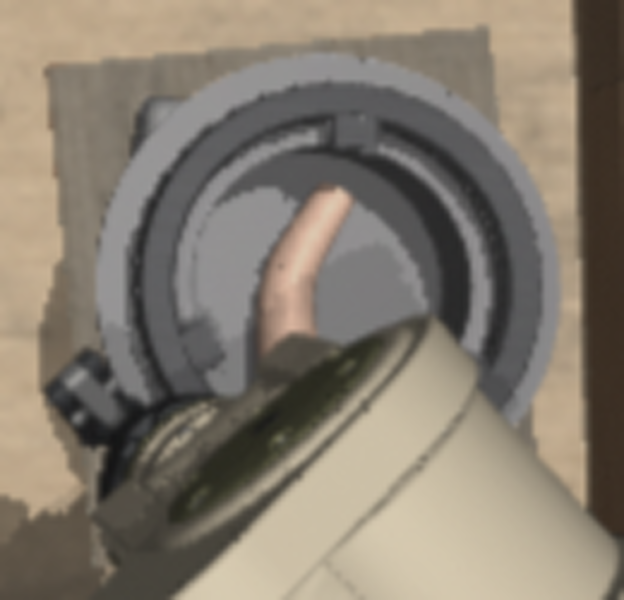

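>>> carry_out:
  plan:
    - {"x":-0.003,"y":0,"z":0,"ax":0,"ay":0,"az":-0.02,"hand":0.1}
    - {"x":-0.006,"y":0,"z":0,"ax":0,"ay":0,"az":-0.05,"hand":0.1}
    - {"x":-0.006,"y":0,"z":0,"ax":0,"ay":0,"az":-0.05,"hand":0.1}
    - {"x":-0.006,"y":0,"z":0,"ax":0,"ay":0,"az":-0.05,"hand":0.1}

```text
clock: 4.43
tcp_pos: [0.3729, -0.3028, 0.1432]
orientation: [-0.001, 0.918, 0.395, 0.007]
wrist_force: [20.0, 15.7, -7.8]
finger_gap: 0.0149
```

```bash
python3 - <<'E'
from h import *
st(); t=pose()[0][:2]-C; print(np.hypot(*t),np.degrees(np.arctan2(t[1],t[0])))
E
```

```text
t 4.43 tcp [ 0.3729 -0.3028  0.1432] jaw 46.59 tilt 0.77 F [20.  15.7 -7.8] gap 0.0149 q [-0.86  0.18 -0.36  1.04  0.01 -0.1 ]
0.11837873375722302 133.25122696321003
```

>>> carry_out:
  plan:
    - {"x":0.005,"y":0,"z":0,"ax":0,"ay":0,"az":0.04,"hand":0.3}
    - {"x":0.005,"y":0,"z":0,"ax":0,"ay":0,"az":0.04,"hand":0.9}
    - {"x":0.005,"y":0,"z":0,"ax":0,"ay":0,"az":0.04,"hand":1}
    - {"x":0.005,"y":0,"z":-0.02,"ax":0,"ay":0,"az":0.04,"hand":1}
    - {"x":0.005,"y":0,"z":-0.06,"ax":0,"ay":0,"az":0.04,"hand":1}
    - {"x":0.005,"y":0,"z":-0.1,"ax":0,"ay":0,"az":0.04,"hand":1}

```text
clock: 4.93
tcp_pos: [0.3739, -0.2996, 0.2439]
orientation: [-0.002, 0.926, 0.377, 0.006]
wrist_force: [1.0, -1.0, 0.3]
finger_gap: 0.0836
```

```bash
python3 - <<'E'
from h import *
st(); print(to((.519,-.115,.2),-2.4))
E
```

```text
t 4.93 tcp [ 0.3739 -0.2996  0.2439] jaw 44.3 tilt 0.69 F [ 1.  -1.   0.3] gap 0.0836 q [-0.85  0.12 -0.17  1.28  0.01 -0.05]
(array([ 0.2322, -0.0308,  0.0467]), array([-0.0043, -0.0117,  0.8151]))
```

>>> carry_out:
  plan:
    - {"x":0.232,"y":-0.031,"z":0,"ax":0,"ay":-0.01,"az":0.8,"hand":1}
    - {"x":0.232,"y":-0.031,"z":0,"ax":0,"ay":-0.01,"az":0.815,"hand":1}
    - {"x":0.232,"y":-0.031,"z":0,"ax":0,"ay":-0.01,"az":0.815,"hand":1}
    - {"x":0.232,"y":-0.031,"z":0.04,"ax":-0.004,"ay":-0.012,"az":0.815,"hand":1}
    - {"x":0.232,"y":-0.031,"z":0.047,"ax":-0.004,"ay":-0.012,"az":0.815,"hand":1}
    - {"x":0.232,"y":-0.031,"z":0.047,"ax":-0.004,"ay":-0.012,"az":0.815,"hand":1}
    - {"x":0.232,"y":-0.031,"z":0.047,"ax":-0.004,"ay":-0.012,"az":0.815,"hand":1}
    - {"x":0.232,"y":-0.031,"z":0.047,"ax":-0.004,"ay":-0.012,"az":0.815,"hand":1}
    - {"x":0.232,"y":-0.031,"z":0.047,"ax":-0.004,"ay":-0.012,"az":0.815,"hand":1}

```text
clock: 5.68
tcp_pos: [0.5191, -0.1144, 0.1996]
orientation: [0.0, 1.0, -0.02, -0.001]
wrist_force: [-0.2, -0.6, -0.3]
finger_gap: 0.0854
```

```bash
python3 - <<'E'
from h import *
import pickle
viewer.read_camera('top')
a=cv2.cvtColor(viewer.read_camera('top'),cv2.COLOR_RGB2BGR); cv2.imwrite('pics/t2.png',cv2.resize(a[210:335,370:500],(624,600),interpolation=cv2.INTER_CUBIC)); cv2.imwrite('pics/t2f.png',a)
st(); im,m=grab('wrist'); cv2.imwrite('pics/w4.png',im); pickle.dump(m,open('w4.pkl','wb')); st()
E
```

```text
t 5.78 tcp [ 0.5188 -0.1156  0.2003] jaw -2.31 tilt 0.05 F [-0.6 -0.5  0.3] gap 0.0854 q [-0.37  0.24 -0.13  1.2  -0.    1.24]
t 5.83 tcp [ 0.5187 -0.1159  0.2004] jaw -2.37 tilt 0.06 F [0.5 0.3 0.1] gap 0.0854 q [-0.37  0.24 -0.13  1.2  -0.    1.24]
```

View pics/w4.png

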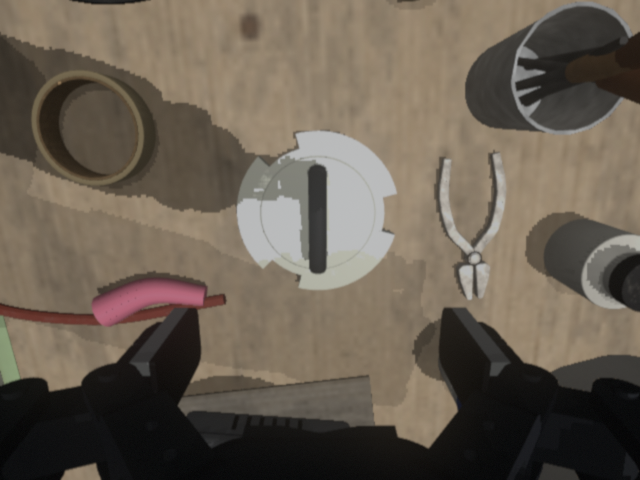

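View pics/t2.png

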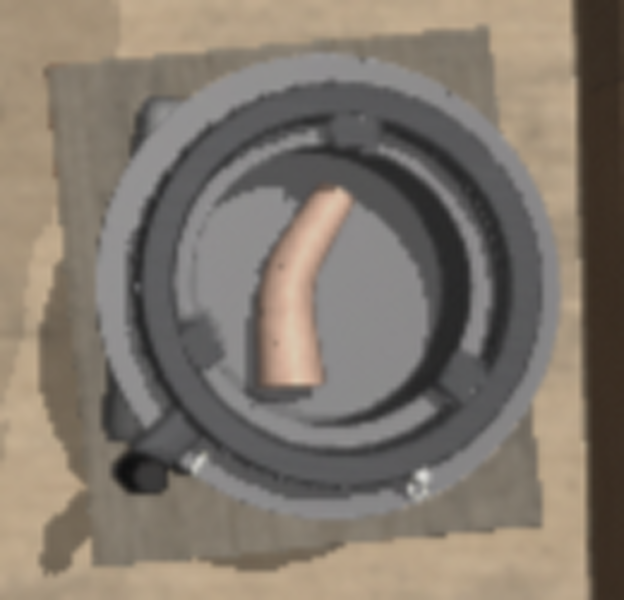

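The collar now stands open: its pointer is at the ring (418,485 in the crop) and the tabs cover the keys. I'll refine the lid's pose from the wrist view, and the bowl's axis from the tabs and ring.

```bash
python3 - <<'E'
from h import *
import pickle
mt=viewer.camera_model('top')
def circ(Q):
    A=np.c_[2*Q,np.ones(len(Q))]; x=np.linalg.lstsq(A,(Q**2).sum(1),rcond=None)[0]; return x[:2],np.sqrt(x[2]+x[:2]@x[:2])
Q=np.array([onz(mt,370+u/4.8,210+v/4.8,.136)[:2] for u,v in [(352,140),(205,343),(460,377)]])
c,r=circ(Q); print('tabs',c,r,[np.degrees(np.arctan2(*(q-C)[::-1])).round(1) for q in Q])
print('grip top', onz(mt,370+147/4.8,210+473/4.8,.172))
# bright flange outer edge by grad in top picture: sample radial profiles about projected circle
im=cv2.imread('pics/t2f.png'); g=cv2.cvtColor(im,cv2.COLOR_BGR2HSV)[...,1].astype(np.float32); V=cv2.cvtColor(im,cv2.COLOR_BGR2GRAY).astype(np.float32)
pts=[]
for a in np.radians(np.arange(0,360,4)):
    rr=np.arange(.094,.110,.0004); px=np.array([proj(mt,[C[0]+q*np.cos(a),C[1]+q*np.sin(a),.110]) for q in rr]).astype(np.float32)
    s=cv2.remap(g,px[None,:,0],px[None,:,1],cv2.INTER_LINEAR)[0]; d=np.gradient(s); i=d.argmax()
    if d[i]>2: pts.append(C+rr[i]*np.array([np.cos(a),np.sin(a)]))
pts=np.array(pts); c,r=circ(pts); e=abs(np.hypot(*(pts-c).T)-r); c2,r2=circ(pts[e<.002]); print('flange',len(pts),c,r,(e<.002).sum(),c2,r2)
# lid in wrist
m=pickle.load(open('w4.pkl','rb')); im=cv2.imread('pics/w4.png'); hsv=cv2.cvtColor(im,cv2.COLOR_BGR2HSV)
w=((hsv[...,1]<45)&(hsv[...,2]>110)).astype(np.uint8); w[:,:230]=0;w[:,400:]=0;w[:125]=0;w[295:]=0
cs,_=cv2.findContours(w,cv2.RETR_EXTERNAL,cv2.CHAIN_APPROX_NONE); cc=max(cs,key=cv2.contourArea)
P=np.array([onz(m,*p,.010)[:2] for p in cc[:,0].astype(float)])
ce,r=cv2.minEnclosingCircle((P*1000).astype(np.float32)); print('lid',ce,r)
b=(hsv[...,2]<60).astype(np.uint8); b[:,:290]=0;b[:,345:]=0;b[:155]=0;b[285:]=0
cs,_=cv2.findContours(b,cv2.RETR_EXTERNAL,cv2.CHAIN_APPROX_NONE); cc=max(cs,key=cv2.contourArea)
R=cv2.minAreaRect(cc); B=[onz(m,*x,.042)[:2].round(4) for x in cv2.boxPoints(R)]; print('handle',R,B,onz(m,*R[0],.042))
E
```

```text
tabs [ 0.45179886 -0.38879161] 0.06283560967930729 [np.float64(-5.5), np.float64(113.7), np.float64(-129.3)]
grip top [ 0.37567449 -0.29978067  0.172     ]
flange 84 [ 0.4544042  -0.38730094] 0.10161756749213782 80 [ 0.45415488 -0.38777563] 0.10131172732579181
lid (516.8391723632812, -116.62487030029297) 68.91206359863281
handle ((317.0, 218.5), (105.0, 16.0), 90.0) [array([ 0.5128, -0.0737]), array([ 0.5245, -0.0742]), array([ 0.5216, -0.1561]), array([ 0.5089, -0.1556])] [ 0.51699619 -0.1134188   0.042     ]
```

```bash
sed -i 's/^C=.*/C=np.array([.4542,-.388])/' h.py; python3 -c "
from h import *
st(); print(to((.5177,-.115,.017),-2.4))"
```

```text
t 5.83 tcp [ 0.5187 -0.1159  0.2004] jaw -2.37 tilt 0.06 F [0.5 0.3 0.1] gap 0.0854 q [-0.37  0.24 -0.13  1.2  -0.    1.24]
(array([-0.0012, -0.001 ,  0.1834]), array([ 0.0008, -0.0005,  0.0005]))
```

>>> carry_out:
  plan:
    - {"x":-0.001,"y":-0.001,"z":0.04,"ax":0,"ay":0,"az":0,"hand":1}
    - {"x":-0.001,"y":-0.001,"z":0.08,"ax":0,"ay":0,"az":0,"hand":1}
    - {"x":-0.001,"y":-0.001,"z":0.12,"ax":0,"ay":0,"az":0,"hand":1}
    - {"x":-0.001,"y":-0.001,"z":0.15,"ax":0,"ay":0,"az":0,"hand":1}
    - {"x":-0.001,"y":-0.001,"z":0.17,"ax":0,"ay":0,"az":0,"hand":0.7}
    - {"x":-0.001,"y":-0.001,"z":0.182,"ax":0,"ay":0,"az":0,"hand":0.4}
    - {"x":-0.001,"y":-0.001,"z":0.182,"ax":0,"ay":0,"az":0,"hand":0.2}
    - {"x":-0.001,"y":-0.001,"z":0.182,"ax":0,"ay":0,"az":0,"hand":0.05}
    - {"x":-0.001,"y":-0.001,"z":0.182,"ax":0,"ay":0,"az":0,"hand":0.05}
    - {"x":-0.001,"y":-0.001,"z":0.182,"ax":0,"ay":0,"az":0,"hand":0.05}
    - {"x":-0.001,"y":-0.001,"z":0.182,"ax":0,"ay":0,"az":0,"hand":0.05}
  squeeze: 50

```text
clock: 6.75
tcp_pos: [0.519, -0.1159, 0.0202]
orientation: [0.001, 1.0, -0.021, 0.002]
wrist_force: [-1.7, -0.4, 5.4]
finger_gap: 0.0127
```

```bash
python3 - <<'E'
from h import *
import pickle
st(); im,m=grab('wrist'); cv2.imwrite('pics/w5.png',im); pickle.dump(m,open('w5.pkl','wb')); st()
E
```

```text
t 6.75 tcp [ 0.519  -0.1159  0.0202] jaw -2.38 tilt 0.24 F [-1.7 -0.4  5.4] gap 0.0127 q [-0.37  0.39 -0.4   0.78 -0.    1.24]
t 6.8 tcp [ 0.5191 -0.1159  0.0202] jaw -2.38 tilt 0.25 F [-1.3 -1.2  7.3] gap 0.0132 q [-0.37  0.39 -0.4   0.78 -0.    1.24]
```

View pics/w5.png

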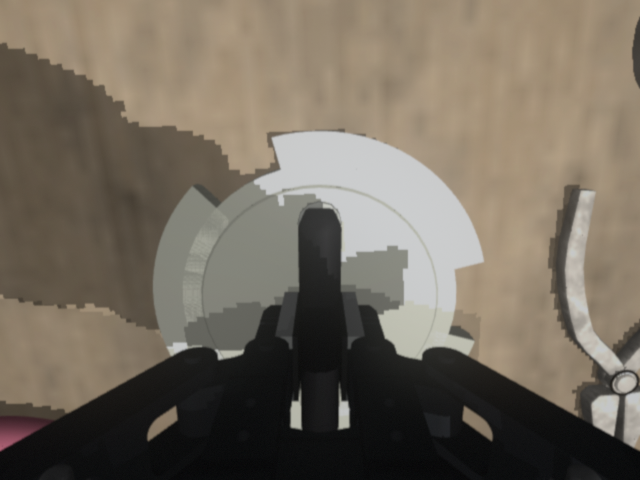

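The handle is gripped, with a gap of 13 mm and the pads across the bar. Next I'll measure the lid's offset from the tool using the visible rim, then lift.

```bash
python3 - <<'E'
from h import *
import pickle
m=pickle.load(open('w5.pkl','rb')); 
pts=[(153,290),(157,258),(170,222),(192,188),(272,137),(300,132),(335,131),(370,138),(405,155),(440,183),(468,222),(483,260)]
for z in (.010,):
    Q=np.array([onz(m,*p,z)[:2] for p in pts])
    A=np.c_[2*Q,np.ones(len(Q))]; x=np.linalg.lstsq(A,(Q**2).sum(1),rcond=None)[0]; print(z,x[:2],np.sqrt(x[2]+x[:2]@x[:2]))
c=x[:2]; 
for p in [(278,170),(455,268),(226,215),(266,178)]:
    q=onz(m,*p,.01)[:2]-c; print(p,np.hypot(*q),np.degrees(np.arctan2(q[1],q[0])))
t,R,s=pose(); print(R.inv().apply(np.r_[c,.02]-t))
print(onz(m,320,208,.042))
print('top open->',to((*C,.30),-6.5))
E
```

```text
0.01 [ 0.51880589 -0.11640644] 0.06740665986158628
(278, 170) 0.0556493258975535 103.69697558702543
(455, 268) 0.056582201147409125 12.454485298706057
(226, 215) 0.05109617137795028 132.40012558475186
(266, 178) 0.0543134493324327 109.24822287568865
[-0.00025855  0.00050883  0.0002418 ]
[ 0.52087485 -0.0713008   0.042     ]
top open-> (array([-0.0526,  0.2753, -0.2792]), array([ 0.0025, -0.0035,  0.072 ]))
```

>>> carry_out:
  plan:
    - {"x":0,"y":0,"z":-0.03,"ax":0,"ay":0,"az":0,"hand":0.05}
    - {"x":0,"y":0,"z":-0.07,"ax":0,"ay":0,"az":0,"hand":0.05}
    - {"x":0,"y":0,"z":-0.11,"ax":0,"ay":0,"az":0,"hand":0.05}
    - {"x":0,"y":0,"z":-0.15,"ax":0,"ay":0,"az":0,"hand":0.05}
    - {"x":0,"y":0,"z":-0.19,"ax":0,"ay":0,"az":0,"hand":0.05}
    - {"x":0,"y":0.03,"z":-0.21,"ax":0,"ay":0,"az":0,"hand":0.05}
    - {"x":-0.01,"y":0.065,"z":-0.21,"ax":0,"ay":0,"az":0.02,"hand":0.05}
    - {"x":-0.02,"y":0.1,"z":-0.21,"ax":0,"ay":0,"az":0.03,"hand":0.05}
    - {"x":-0.03,"y":0.14,"z":-0.21,"ax":0,"ay":0,"az":0.05,"hand":0.05}
    - {"x":-0.04,"y":0.18,"z":-0.21,"ax":0,"ay":0,"az":0.06,"hand":0.05}
    - {"x":-0.05,"y":0.22,"z":-0.21,"ax":0,"ay":0,"az":0.072,"hand":0.05}
    - {"x":-0.053,"y":0.25,"z":-0.21,"ax":0,"ay":0,"az":0.072,"hand":0.05}
  squeeze: 60

```text
clock: 7.8
tcp_pos: [0.4533, -0.3656, 0.2309]
orientation: [0.002, 0.998, -0.058, 0.002]
wrist_force: [0.9, -0.1, -2.6]
finger_gap: 0.0125
```

```bash
python3 -c "
from h import *
st(); print(to((.4545,-.3875,.21),-6.5)); print(to((.4545,-.3875,.165),-6.5))"
```

```text
t 7.8 tcp [ 0.4533 -0.3656  0.2309] jaw -6.63 tilt 0.27 F [ 0.9 -0.1 -2.6] gap 0.0125 q [-0.82  0.32  0.06  1.3  -0.    0.87]
(array([0.0036, 0.0216, 0.021 ]), array([ 0.0032, -0.0034, -0.0022]))
(array([0.0035, 0.0214, 0.066 ]), array([ 0.0032, -0.0034, -0.0022]))
```

Now I'll move over the axis with the lid held about 9 mm above the tabs (TCP 0.165, so the underside is at about 0.145) and look.

>>> carry_out:
  plan:
    - {"x":0.0035,"y":0.0215,"z":0.01,"ax":0.003,"ay":-0.003,"az":0,"hand":0.05}
    - {"x":0.0035,"y":0.0215,"z":0.03,"ax":0.003,"ay":-0.003,"az":0,"hand":0.05}
    - {"x":0.0035,"y":0.0215,"z":0.05,"ax":0.003,"ay":-0.003,"az":0,"hand":0.05}
    - {"x":0.0035,"y":0.0215,"z":0.066,"ax":0.003,"ay":-0.003,"az":0,"hand":0.05}
    - {"x":0.0035,"y":0.0215,"z":0.066,"ax":0.003,"ay":-0.003,"az":0,"hand":0.05}
    - {"x":0.0035,"y":0.0215,"z":0.066,"ax":0.003,"ay":-0.003,"az":0,"hand":0.05}
    - {"x":0.0035,"y":0.0215,"z":0.066,"ax":0.003,"ay":-0.003,"az":0,"hand":0.05}

```text
clock: 8.38
tcp_pos: [0.4549, -0.3877, 0.1661]
orientation: [0.001, 0.998, -0.058, 0.001]
wrist_force: [0.7, -0.2, -2.2]
finger_gap: 0.0132
```

```bash
python3 - <<'E'
from h import *
import pickle
st(); im,m=grab('wrist'); cv2.imwrite('pics/w6.png',im); pickle.dump(m,open('w6.pkl','wb')); 
im,m=grab('top'); cv2.imwrite('pics/t3.png',cv2.resize(im[210:335,370:500],(624,600),interpolation=cv2.INTER_CUBIC))
im,m=grab('side'); cv2.imwrite('pics/s3.png',cv2.resize(im[200:380,225:425],(666,600),interpolation=cv2.INTER_CUBIC)); st()
E
```

```text
t 8.38 tcp [ 0.4549 -0.3877  0.1661] jaw -6.6 tilt 0.1 F [ 0.7 -0.2 -2.2] gap 0.0132 q [-0.84  0.38 -0.02  1.17  0.    0.85]
t 8.53 tcp [ 0.4553 -0.3881  0.1666] jaw -6.6 tilt 0.18 F [ 0.6  0.1 -2.3] gap 0.0128 q [-0.84  0.38 -0.02  1.17  0.    0.85]
```

View pics/w6.png

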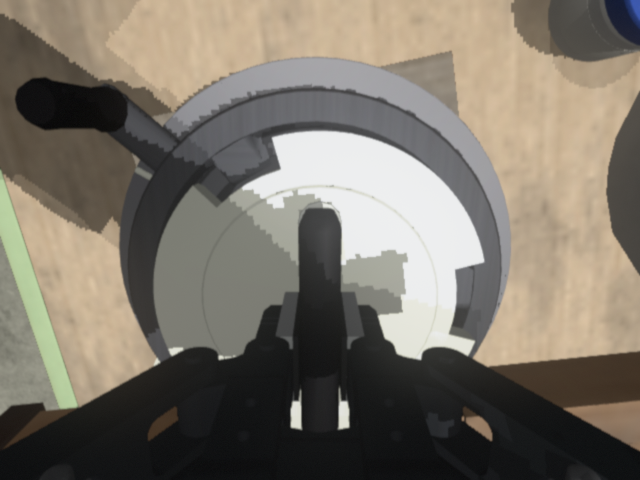

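View pics/s3.png

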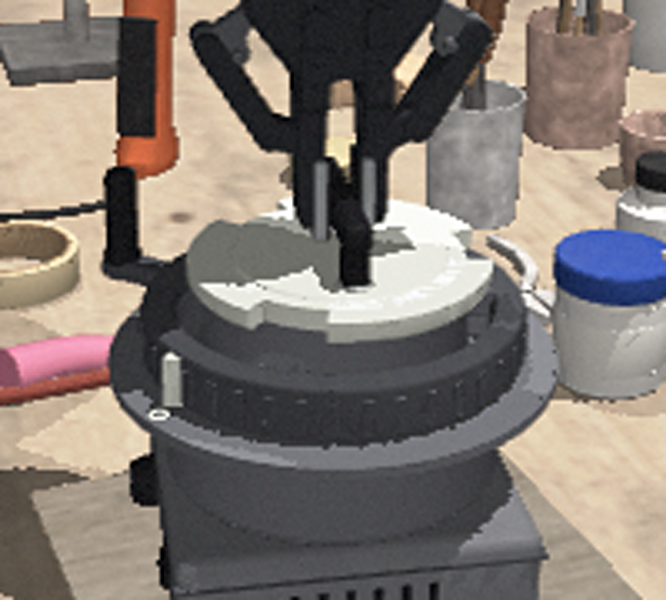

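```bash
python3 - <<'E'
from h import *
import pickle
m=pickle.load(open('w6.pkl','rb')); im=cv2.imread('pics/w6.png'); B=cv2.resize(im[40:360,100:530],None,fx=1.85,fy=1.85,interpolation=cv2.INTER_CUBIC)
for r,z,col in [(.102,.110,(0,255,255)),(.086,.136,(0,255,0)),(.086,.112,(255,0,255)),(.058,.136,(255,255,0))]:
    for a in np.arange(-30,215,4.):
        p=proj(m,[C[0]+r*np.cos(np.radians(a)),C[1]+r*np.sin(np.radians(a)),z]); cv2.circle(B,tuple(int(x) for x in ((p-[100,40])*1.85).round()),1,col,-1)
yaw=-6.5
for k in (0,120):   # tab edges z=.136
    for e in (-10,10):
        a=np.radians(yaw+k+e)
        for r in (.058,.07):
            p=proj(m,[C[0]+r*np.cos(a),C[1]+r*np.sin(a),.136]); cv2.circle(B,tuple(int(x) for x in ((p-[100,40])*1.85).round()),3,(0,0,255),-1)
cv2.imwrite('pics/w6o.png',B)
E
```

```text
(no output)
```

View pics/w6o.png

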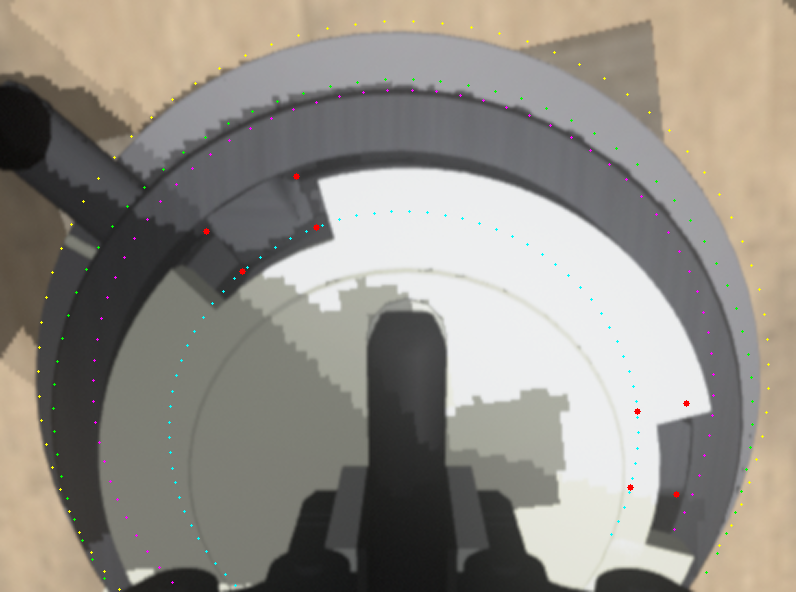

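The projected rings sit about 6 px above the real ones in this view, so I'll compute the lid-to-bowl offset within this one picture.

```bash
python3 - <<'E'
from h import *
import pickle
m=pickle.load(open('w6.pkl','rb')); im=cv2.imread('pics/w6.png')
from scipy.optimize import least_squares
def fit(pts,z,r):
    Q=np.array([onz(m,*p,z)[:2] for p in pts])
    s=least_squares(lambda c:np.hypot(*(Q-c).T)-r,C); A=np.c_[2*Q,np.ones(len(Q))]; x=np.linalg.lstsq(A,(Q**2).sum(1),rcond=None)[0]
    return s.x.round(4),np.abs(s.fun).max().round(4),'free',x[:2].round(4),np.sqrt(x[2]+x[:2]@x[:2]).round(4)
o=lambda L:[(100+u/1.85,40+v/1.85) for u,v in L]
print('flange',fit(o([(400,32),(300,45),(520,47),(600,85),(690,180),(740,280),(760,380),(37,370)]),.110,.102))
print('collar',fit(o([(405,92),(300,106),(500,103),(580,135),(660,205),(720,300),(742,400),(52,400)]),.136,.086))
lid=[(153,290),(157,258),(170,222),(272,137),(300,132),(335,131),(370,138),(405,155),(440,183),(468,222),(483,260)]
lid2=o([(320,180),(345,173),(410,167),(480,175),(560,205),(640,272),(690,345),(710,405),(100,440),(100,480)])
for z in (.154,.1565,.159): print('lid',z,fit(lid2,z,.068),fit(lid,z,.068))
# tabs edges at tab tip top z .136
for k,L in [(120,[(295,175),(205,230)]),(120,[(325,235),(216,305)])]: pass
E
```

```text
flange (array([ 0.4521, -0.3901]), np.float64(0.0014), 'free', array([ 0.4526, -0.3886]), np.float64(0.1006))
collar (array([ 0.4526, -0.3902]), np.float64(0.0009), 'free', array([ 0.4528, -0.3893]), np.float64(0.0852))
lid 0.154 (array([ 0.4548, -0.3884]), np.float64(0.0009), 'free', array([ 0.4548, -0.3893]), np.float64(0.0687)) (array([ 0.4545, -0.3887]), np.float64(0.0008), 'free', array([ 0.4545, -0.389 ]), np.float64(0.0683))
lid 0.1565 (array([ 0.4549, -0.3886]), np.float64(0.0006), 'free', array([ 0.4549, -0.3881]), np.float64(0.0676)) (array([ 0.4546, -0.389 ]), np.float64(0.0008), 'free', array([ 0.4546, -0.3879]), np.float64(0.0672))
lid 0.159 (array([ 0.455 , -0.3889]), np.float64(0.0011), 'free', array([ 0.455, -0.387]), np.float64(0.0665)) (array([ 0.4548, -0.3893]), np.float64(0.0014), 'free', array([ 0.4548, -0.3868]), np.float64(0.0661))
```

```bash
python3 - <<'E'
import cv2
im=cv2.imread('pics/w6.png')
a=cv2.resize(im[120:220,190:300],(440,400),interpolation=cv2.INTER_CUBIC);b=cv2.resize(im[240:360,420:510],(330,440),interpolation=cv2.INTER_CUBIC)[:400]
o=cv2.hconcat([a,b]); cv2.imwrite('pics/z6.png',cv2.convertScaleAbs(o,alpha=1.6,beta=20))
E
```

```text
(no output)
```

View pics/z6.png

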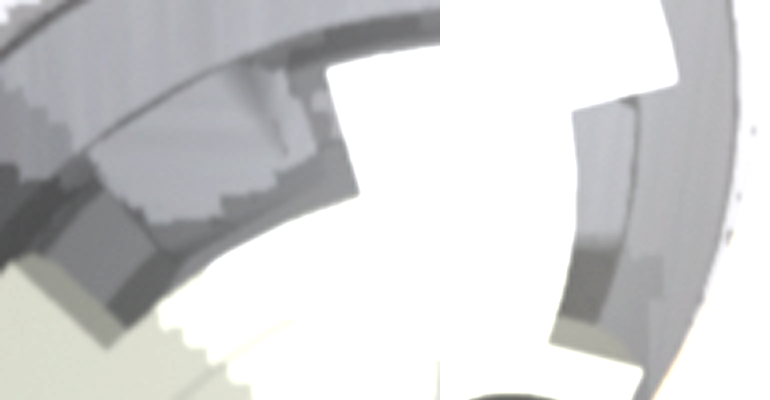

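```bash
python3 - <<'E'
from h import *
import pickle
m=pickle.load(open('w6.pkl','rb')); 
def az(p,z,c):
    q=onz(m,*p,z)[:2]-c; return np.hypot(*q).round(4),np.degrees(np.arctan2(q[1],q[0])).round(2)
Cb=np.array([.4525,-.3897]); Cl=np.array([.4548,-.3887])
print('tab120',[az((190+u/4,120+v/4),.136,Cb) for u,v in [(100,190),(165,245),(235,80),(285,155)]])
print('tab0',[az((420+(u-440)/3.667,240+v/3.667),.136,Cb) for u,v in [(630,98),(575,235),(618,245)]])
print('notch120',[az((190+u/4,120+v/4),.1565,Cl) for u,v in [(328,68),(360,195),(108,348),(18,262)]])
print('notch0',[az((420+(u-440)/3.667,240+v/3.667),.1565,Cl) for u,v in [(675,80),(572,110),(550,342),(643,370)]])
E
```

```text
tab120 [(np.float64(0.0687), np.float64(121.15)), (np.float64(0.0601), np.float64(119.61)), (np.float64(0.071), np.float64(105.95)), (np.float64(0.0621), np.float64(104.48))]
tab0 [(np.float64(0.072), np.float64(1.29)), (np.float64(0.0668), np.float64(-13.93)), (np.float64(0.0725), np.float64(-14.45))]
notch120 [(np.float64(0.0682), np.float64(98.19)), (np.float64(0.0564), np.float64(98.59)), (np.float64(0.0561), np.float64(127.92)), (np.float64(0.0675), np.float64(127.82))]
notch0 [(np.float64(0.068), np.float64(8.58)), (np.float64(0.0566), np.float64(8.1)), (np.float64(0.0565), np.float64(-20.72)), (np.float64(0.0681), np.float64(-21.38))]
```

>>> carry_out:
  plan:
    - {"x":-0.002,"y":0.0012,"z":0,"ax":0,"ay":0,"az":0.003,"hand":0.05}
    - {"x":-0.002,"y":0.0012,"z":0.004,"ax":0,"ay":0,"az":0.003,"hand":0.05}
    - {"x":-0.002,"y":0.0012,"z":0.009,"ax":0,"ay":0,"az":0.003,"hand":0.05}
    - {"x":-0.002,"y":0.0012,"z":0.014,"ax":0,"ay":0,"az":0.003,"hand":0.05}
    - {"x":-0.002,"y":0.0012,"z":0.018,"ax":0,"ay":0,"az":0.003,"hand":0.05}
    - {"x":-0.002,"y":0.0012,"z":0.018,"ax":0,"ay":0,"az":0.003,"hand":0.05}

```text
clock: 9.03
tcp_pos: [0.4525, -0.3884, 0.147]
orientation: [0.0, 0.998, -0.059, 0.0]
wrist_force: [0.1, -0.5, -3.2]
finger_gap: 0.0127
```

```bash
python3 -c "
from h import *
st()"
```

```text
t 9.03 tcp [ 0.4525 -0.3884  0.147 ] jaw -6.78 tilt 0.04 F [ 0.1 -0.5 -3.2] gap 0.0127 q [-0.84  0.39 -0.05  1.13  0.    0.85]
```

>>> carry_out:
  plan:
    - {"x":0.0003,"y":0.0006,"z":0.002,"ax":0,"ay":0,"az":0,"hand":0.05}
    - {"x":0.0003,"y":0.0006,"z":0.004,"ax":0,"ay":0,"az":0,"hand":0.05}
    - {"x":0.0003,"y":0.0006,"z":0.006,"ax":0,"ay":0,"az":0,"hand":0.05}
    - {"x":0.0003,"y":0.0006,"z":0.008,"ax":0,"ay":0,"az":0,"hand":0.05}
    - {"x":0.0003,"y":0.0006,"z":0.01,"ax":0,"ay":0,"az":0,"hand":0.05}
    - {"x":0.0003,"y":0.0006,"z":0.01,"ax":0,"ay":0,"az":0,"hand":0.05}

```text
clock: 9.53
tcp_pos: [0.4527, -0.3889, 0.1366]
orientation: [0.0, 0.998, -0.059, 0.0]
wrist_force: [0.2, -0.4, -2.5]
finger_gap: 0.0126
```

```bash
python3 -c "
from h import *
st()"
```

```text
t 9.53 tcp [ 0.4527 -0.3889  0.1366] jaw -6.78 tilt 0.01 F [ 0.2 -0.4 -2.5] gap 0.0126 q [-0.84  0.4  -0.07  1.11  0.    0.84]
```

The lid has passed the keys freely. I'll lower it until it touches.

>>> carry_out:
  plan:
    - {"x":0,"y":0,"z":0.001,"ax":0,"ay":0,"az":0,"hand":0.05}
    - {"x":0,"y":0,"z":0.002,"ax":0,"ay":0,"az":0,"hand":0.05}
    - {"x":0,"y":0,"z":0.003,"ax":0,"ay":0,"az":0,"hand":0.05}

```text
clock: 9.78
tcp_pos: [0.4528, -0.389, 0.1363]
orientation: [0.001, 0.998, -0.059, 0.001]
wrist_force: [-5.7, 5.6, 18.6]
finger_gap: 0.0127
```

```bash
python3 -c "
from h import *
st()
im,m=grab('side'); cv2.imwrite('pics/s4.png',cv2.resize(im[200:380,225:425],(666,600),interpolation=cv2.INTER_CUBIC)); st()"
```

```text
t 9.78 tcp [ 0.4528 -0.389   0.1363] jaw -6.77 tilt 0.13 F [-5.7  5.6 18.6] gap 0.0127 q [-0.84  0.4  -0.07  1.1  -0.    0.84]
t 9.83 tcp [ 0.4528 -0.389   0.1363] jaw -6.77 tilt 0.13 F [-4.1  3.6 11. ] gap 0.0123 q [-0.84  0.4  -0.07  1.1  -0.    0.84]
```

View pics/s4.png

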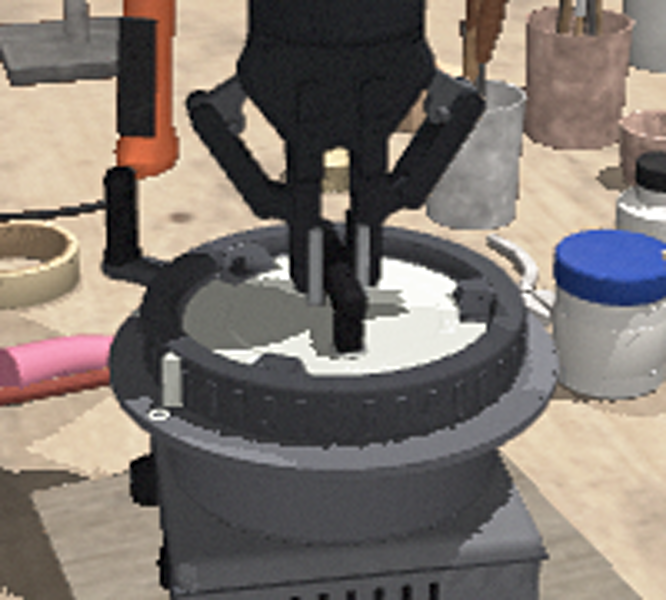

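The lid is down: contact came at TCP 0.1363, which puts the underside at 0.116, the ledge height. All the tabs stand above the lid. I'll release with a part opening and rise.

>>> carry_out:
  plan:
    - {"x":0,"y":0,"z":0,"ax":0,"ay":0,"az":0,"hand":0.2}
    - {"x":0,"y":0,"z":0,"ax":0,"ay":0,"az":0,"hand":0.4}
    - {"x":0,"y":0,"z":0,"ax":0,"ay":0,"az":0,"hand":0.45}
    - {"x":0,"y":0,"z":0,"ax":0,"ay":0,"az":0,"hand":0.45}
    - {"x":0,"y":0,"z":-0.02,"ax":0,"ay":0,"az":0,"hand":0.45}
    - {"x":0,"y":0,"z":-0.05,"ax":0,"ay":0,"az":0,"hand":0.6}
    - {"x":0,"y":0,"z":-0.09,"ax":0,"ay":0,"az":0,"hand":1}
  squeeze: 30

```text
clock: 10.42
tcp_pos: [0.4513, -0.3874, 0.224]
orientation: [-0.002, 0.998, -0.059, -0.002]
wrist_force: [0.1, -0.8, 0.2]
finger_gap: 0.0612
```

```bash
python3 - <<'E'
from h import *
import pickle
st()
im,m=grab('wrist'); cv2.imwrite('pics/w7.png',im); pickle.dump(m,open('w7.pkl','wb'))
# grip at open: TCP pose at stop earlier
print(to((.3733,-.3025,.25),42.5),to((.3733,-.3025,.143),42.5))
E
```

```text
t 10.42 tcp [ 0.4513 -0.3874  0.224 ] jaw -6.77 tilt 0.25 F [ 0.1 -0.8  0.2] gap 0.0612 q [-0.84  0.36  0.09  1.31 -0.    0.84]
(array([-0.0905, -0.0777, -0.0165]), array([ 0.0101, -0.0044, -0.8599])) (array([-0.0913, -0.0785,  0.0904]), array([ 0.0101, -0.0044, -0.8599]))
```

View pics/w7.png

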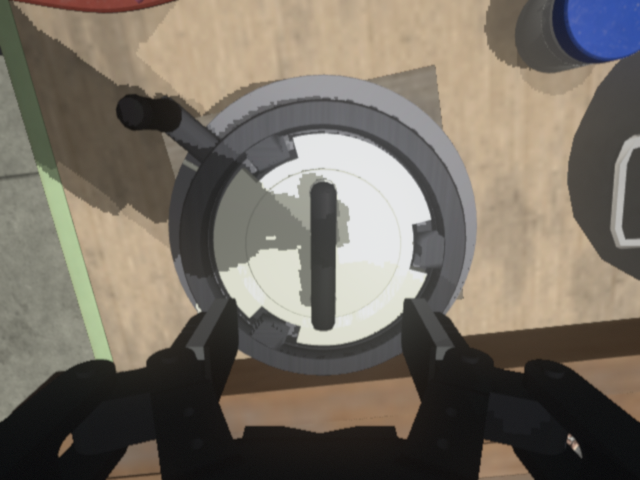

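The lid lies concentric in the bore, with a tab and key showing in each notch at (272,152), (427,246) and (273,328). Back to the grip at (150,113).

>>> carry_out:
  plan:
    - {"x":-0.03,"y":-0.025,"z":0,"ax":0.005,"ay":0,"az":-0.12,"hand":1}
    - {"x":-0.06,"y":-0.05,"z":0,"ax":0.005,"ay":0,"az":-0.24,"hand":1}
    - {"x":-0.091,"y":-0.078,"z":0,"ax":0.005,"ay":0,"az":-0.36,"hand":1}
    - {"x":-0.091,"y":-0.078,"z":0,"ax":0.01,"ay":-0.004,"az":-0.86,"hand":1}
    - {"x":-0.091,"y":-0.078,"z":0,"ax":0.01,"ay":-0.004,"az":-0.86,"hand":1}
    - {"x":-0.091,"y":-0.078,"z":0,"ax":0.01,"ay":-0.004,"az":-0.86,"hand":1}
    - {"x":-0.091,"y":-0.078,"z":0,"ax":0.01,"ay":-0.004,"az":-0.86,"hand":1}
    - {"x":-0.091,"y":-0.078,"z":0,"ax":0.01,"ay":-0.004,"az":-0.86,"hand":1}

```text
clock: 11.13
tcp_pos: [0.373, -0.3023, 0.2334]
orientation: [0.0, 0.931, 0.364, 0.0]
wrist_force: [-0.0, -0.3, 0.2]
finger_gap: 0.0851
```

```bash
python3 - <<'E'
from h import *
st(); print(to((.3733,-.3025,.143),42.5))
E
```

```text
t 11.13 tcp [ 0.373  -0.3023  0.2334] jaw 42.69 tilt 0.03 F [-0.  -0.3  0.2] gap 0.0851 q [-0.85  0.13 -0.18  1.26  0.   -0.02]
(array([0.0001, 0.0003, 0.0904]), array([ 0.0005, -0.0002,  0.0032]))
```

>>> carry_out:
  plan:
    - {"x":0,"y":0,"z":0.035,"ax":0,"ay":0,"az":0,"hand":1}
    - {"x":0,"y":0,"z":0.065,"ax":0,"ay":0,"az":0,"hand":1}
    - {"x":0,"y":0,"z":0.089,"ax":0,"ay":0,"az":0,"hand":0.8}
    - {"x":0,"y":0,"z":0.089,"ax":0,"ay":0,"az":0,"hand":0.4}
    - {"x":0,"y":0,"z":0.089,"ax":0,"ay":0,"az":0,"hand":0.1}
    - {"x":0,"y":0,"z":0.089,"ax":0,"ay":0,"az":0,"hand":0.1}
    - {"x":0,"y":0,"z":0.089,"ax":0,"ay":0,"az":0,"hand":0.1}
    - {"x":0,"y":0,"z":0.089,"ax":0,"ay":0,"az":0,"hand":0.1}
  squeeze: 30

```text
clock: 11.8
tcp_pos: [0.3741, -0.3033, 0.1463]
orientation: [0.002, 0.932, 0.364, 0.001]
wrist_force: [-0.9, 0.2, 3.8]
finger_gap: 0.0146
```

```bash
sed -i 's/^C=.*/C=np.array([.4530,-.389])/' h.py; python3 - <<'E'
from h import *
st(); t=pose()[0][:2]-C; a=np.degrees(np.arctan2(t[1],t[0])); print(np.hypot(*t),a)
arc(a,a-61.5,18,pose()[0][2],r=np.hypot(*t))
E
```

```text
t 11.8 tcp [ 0.3741 -0.3033  0.1463] jaw 42.65 tilt 0.23 F [-0.9  0.2  3.8] gap 0.0146 q [-0.85  0.18 -0.35  1.04  0.   -0.02]
0.1164671071106627 132.65874077344088
129.2 [0.007 0.    0.   ] [ 0.004 -0.001  0.06 ]
125.8 [0.014 0.001 0.   ] [ 0.004 -0.001  0.119]
122.4 [0.021 0.002 0.   ] [ 0.004 -0.001  0.179]
119.0 [0.028 0.003 0.   ] [ 0.004 -0.001  0.238]
115.6 [0.034 0.005 0.   ] [ 0.004 -0.001  0.298]
112.2 [0.041 0.007 0.   ] [ 0.004 -0.001  0.358]
108.7 [0.047 0.01  0.   ] [ 0.004 -0.001  0.417]
105.3 [0.054 0.013 0.   ] [ 0.004 -0.001  0.477]
101.9 [0.06  0.016 0.   ] [ 0.004 -0.002  0.537]
98.5 [0.065 0.02  0.   ] [ 0.004 -0.002  0.596]
95.1 [0.071 0.024 0.   ] [ 0.004 -0.002  0.656]
91.7 [0.076 0.029 0.   ] [ 0.004 -0.002  0.716]
88.2 [0.082 0.033 0.   ] [ 0.004 -0.002  0.775]
84.8 [0.086 0.038 0.   ] [ 0.004 -0.002  0.835]
81.4 [0.091 0.044 0.   ] [ 0.004 -0.002  0.894]
78.0 [0.095 0.049 0.   ] [ 0.004 -0.002  0.954]
74.6 [0.099 0.055 0.   ] [ 0.003 -0.002  1.014]
71.2 [0.102 0.061 0.   ] [ 0.003 -0.003  1.073]
```

>>> carry_out:
  plan:
    - {"x":0.007,"y":0,"z":0,"ax":0,"ay":0,"az":0.06,"hand":0.1}
    - {"x":0.014,"y":0.001,"z":0,"ax":0,"ay":0,"az":0.12,"hand":0.1}
    - {"x":0.021,"y":0.002,"z":0,"ax":0,"ay":0,"az":0.18,"hand":0.1}
    - {"x":0.028,"y":0.003,"z":0,"ax":0,"ay":0,"az":0.24,"hand":0.1}
    - {"x":0.034,"y":0.005,"z":0,"ax":0,"ay":0,"az":0.3,"hand":0.1}
    - {"x":0.041,"y":0.007,"z":0,"ax":0,"ay":0,"az":0.36,"hand":0.1}
    - {"x":0.047,"y":0.01,"z":0,"ax":0,"ay":0,"az":0.42,"hand":0.1}
    - {"x":0.054,"y":0.013,"z":0,"ax":0,"ay":0,"az":0.48,"hand":0.1}
    - {"x":0.06,"y":0.016,"z":0,"ax":0,"ay":0,"az":0.54,"hand":0.1}
    - {"x":0.065,"y":0.02,"z":0,"ax":0,"ay":0,"az":0.6,"hand":0.1}

```text
clock: 12.63
tcp_pos: [0.435, -0.274, 0.1464]
orientation: [0.002, 0.998, 0.07, 0.001]
wrist_force: [-1.9, -0.1, -3.5]
finger_gap: 0.0148
```

```bash
python3 - <<'E'
from h import *
st(); t=pose()[0][:2]-C; a=np.degrees(np.arctan2(t[1],t[0])); print(np.hypot(*t),a)
arc(a,70.5,10,pose()[0][2],r=.1175)
E
```

```text
t 12.63 tcp [ 0.435  -0.274   0.1464] jaw 8.08 tilt 0.19 F [-1.9 -0.1 -3.5] gap 0.0148 q [-0.72  0.24 -0.27  1.06 -0.    0.71]
0.116372888996044 98.87472118305085
96.0 [ 0.006 -0.001  0.   ] [ 0.003 -0.001  0.036]
93.2 [ 0.012 -0.001  0.   ] [ 0.003 -0.001  0.085]
90.4 [ 0.017 -0.     0.   ] [ 0.003 -0.001  0.135]
87.5 [0.023 0.001 0.   ] [ 0.003 -0.001  0.184]
84.7 [0.029 0.002 0.   ] [ 0.003 -0.001  0.234]
81.8 [0.034 0.004 0.   ] [ 0.003 -0.001  0.283]
79.0 [0.04  0.005 0.   ] [ 0.003 -0.002  0.333]
76.2 [0.045 0.007 0.   ] [ 0.003 -0.002  0.382]
73.3 [0.051 0.01  0.   ] [ 0.003 -0.002  0.432]
70.5 [0.056 0.012 0.   ] [ 0.003 -0.002  0.481]
```

>>> carry_out:
  plan:
    - {"x":0.006,"y":0,"z":0,"ax":0,"ay":0,"az":0.036,"hand":0.1}
    - {"x":0.012,"y":0,"z":0,"ax":0,"ay":0,"az":0.085,"hand":0.1}
    - {"x":0.017,"y":0,"z":0,"ax":0,"ay":0,"az":0.135,"hand":0.1}
    - {"x":0.023,"y":0.001,"z":0,"ax":0,"ay":0,"az":0.184,"hand":0.1}
    - {"x":0.029,"y":0.002,"z":0,"ax":0,"ay":0,"az":0.234,"hand":0.1}
    - {"x":0.034,"y":0.004,"z":0,"ax":0,"ay":0,"az":0.283,"hand":0.1}
    - {"x":0.04,"y":0.005,"z":0,"ax":0,"ay":0,"az":0.333,"hand":0.1}
    - {"x":0.045,"y":0.007,"z":0,"ax":0,"ay":0,"az":0.382,"hand":0.1}
    - {"x":0.051,"y":0.01,"z":0,"ax":0,"ay":0,"az":0.43,"hand":0.1}
    - {"x":0.056,"y":0.012,"z":0,"ax":0,"ay":0,"az":0.46,"hand":0.1}
    - {"x":0.056,"y":0.012,"z":0,"ax":0,"ay":0,"az":0.46,"hand":0.1}
    - {"x":0.056,"y":0.012,"z":0,"ax":0,"ay":0,"az":0.46,"hand":0.1}

```text
clock: 13.63
tcp_pos: [0.4865, -0.2778, 0.1463]
orientation: [0.002, 0.987, -0.16, -0.005]
wrist_force: [-16.6, -2.0, 5.0]
finger_gap: 0.0151
```

```bash
python3 - <<'E'
from h import *
st(); t=pose()[0][:2]-C; a=np.degrees(np.arctan2(t[1],t[0])); print(np.hypot(*t),a)
E
```

```text
t 13.63 tcp [ 0.4865 -0.2778  0.1463] jaw -18.41 tilt 0.62 F [-16.6  -2.    5. ] gap 0.0151 q [-0.66  0.33 -0.14  1.1  -0.01  1.23]
0.1161116342116587 73.21459980596553
```

>>> carry_out:
  plan:
    - {"x":0.004,"y":0.001,"z":0,"ax":0,"ay":0,"az":0.02,"hand":0.1}
    - {"x":0.006,"y":0.002,"z":0,"ax":0,"ay":0,"az":0.02,"hand":0.1}
    - {"x":0.006,"y":0.002,"z":0,"ax":0,"ay":0,"az":0.02,"hand":0.1}

```text
clock: 13.88
tcp_pos: [0.4862, -0.2781, 0.1462]
orientation: [0.0, 0.985, -0.17, -0.01]
wrist_force: [-16.5, 8.8, 7.7]
finger_gap: 0.0146
```

```bash
python3 - <<'E'
from h import *
st(); t=pose()[0][:2]-C; a=np.degrees(np.arctan2(t[1],t[0])); print(np.hypot(*t),a)
E
```

```text
t 13.88 tcp [ 0.4862 -0.2781  0.1462] jaw -19.59 tilt 1.2 F [-16.5   8.8   7.7] gap 0.0146 q [-0.66  0.34 -0.13  1.12 -0.01  1.26]
0.11575269953417192 73.31989859508823
```

It is at the stop and no longer moves. Release and rise.

>>> carry_out:
  plan:
    - {"x":0,"y":0,"z":0,"ax":0,"ay":0,"az":0,"hand":0.25}
    - {"x":0,"y":0,"z":0,"ax":0,"ay":0,"az":0,"hand":0.7}
    - {"x":0,"y":0,"z":0,"ax":0,"ay":0,"az":0,"hand":1}
    - {"x":0,"y":0,"z":0,"ax":0,"ay":0,"az":0,"hand":1}
    - {"x":0,"y":0,"z":-0.03,"ax":0,"ay":0,"az":0,"hand":1}
    - {"x":0,"y":0,"z":-0.07,"ax":0,"ay":0,"az":0,"hand":1}
    - {"x":0,"y":-0.03,"z":-0.11,"ax":0,"ay":0.02,"az":0,"hand":1}
    - {"x":0,"y":-0.06,"z":-0.14,"ax":0,"ay":0.02,"az":0,"hand":1}
    - {"x":0,"y":-0.1,"z":-0.15,"ax":0,"ay":0.02,"az":0,"hand":1}
    - {"x":0,"y":-0.1,"z":-0.15,"ax":0,"ay":0.02,"az":0,"hand":1}

```text
clock: 14.72
tcp_pos: [0.5258, -0.1813, 0.3005]
orientation: [0.002, 0.986, -0.168, 0.004]
wrist_force: [-0.1, 0.5, -0.7]
finger_gap: 0.0851
```

```bash
python3 - <<'E'
from h import *
st()
im,m=grab('top'); cv2.imwrite('pics/t9.png',cv2.resize(im[210:335,370:500],(624,600),interpolation=cv2.INTER_CUBIC)); cv2.imwrite('pics/t9f.png',im)
im,m=grab('side'); cv2.imwrite('pics/s9.png',cv2.resize(im[220:380,225:425],(750,600),interpolation=cv2.INTER_CUBIC)); st()
E
```

```text
t 14.72 tcp [ 0.5258 -0.1813  0.3005] jaw -19.39 tilt 0.47 F [-0.1  0.5 -0.7] gap 0.0851 q [-0.48  0.26  0.14  1.44 -0.    1.43]
t 14.82 tcp [ 0.5243 -0.1832  0.2972] jaw -19.39 tilt 0.31 F [ 0.1  0.8 -0.6] gap 0.0857 q [-0.48  0.26  0.14  1.44 -0.    1.43]
```

View pics/t9.png

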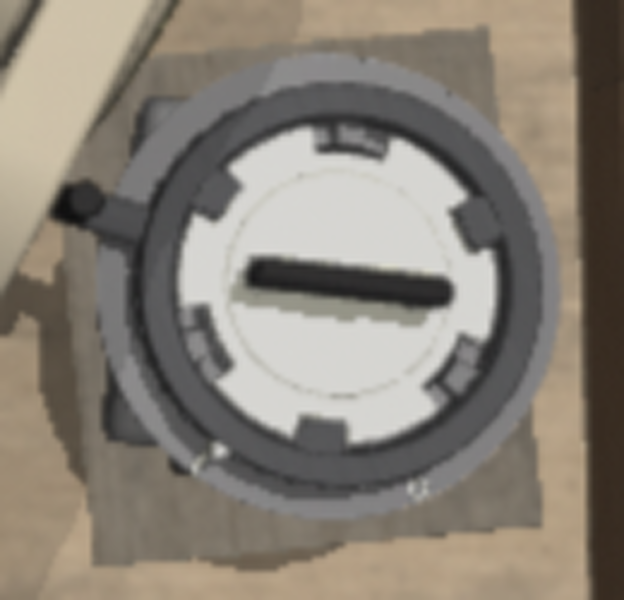

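View pics/s9.png

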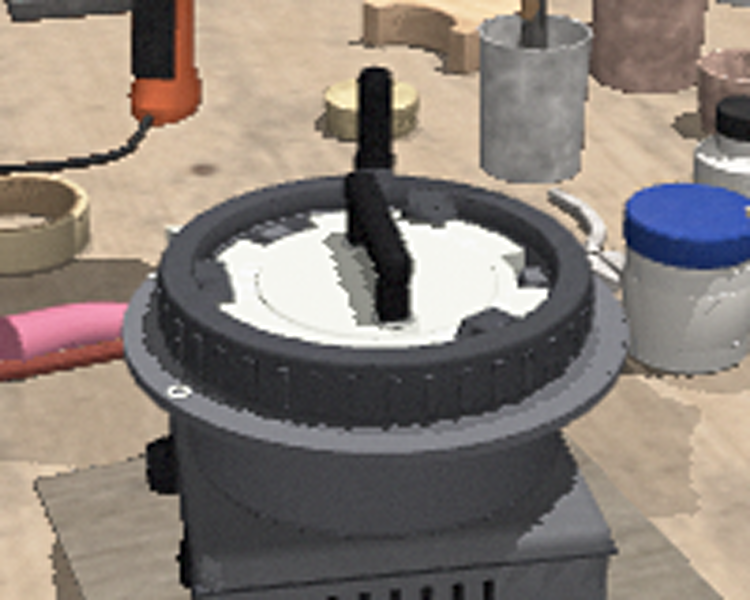

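View pics/t9f.png

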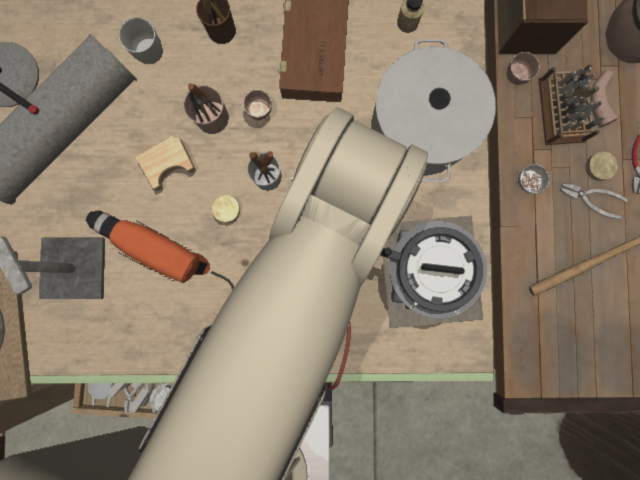

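The pointer (217,453 in the crop) stands next to the locked bar, the tabs sit between the keys over the lid, and the jar and tin look unmoved. One numeric check of the collar angle before handing in.

```bash
python3 - <<'E'
from h import *
mt=viewer.camera_model('top')
f=lambda L,z:[onz(mt,370+u/4.8,210+v/4.8,z)[:2] for u,v in L]
az=lambda P:np.array([np.degrees(np.arctan2(*(p-C)[::-1])) for p in P])
o=az(f([(352,135),(205,343),(460,377)],.136)); l=az(f([(478,222),(213,195),(322,433)],.136))
print(o,l,(o-l)%360)
print('pointer',az(f([(217,453)],.122)),'bar',az(f([(198,464)],.110)))
g0=az(f([(147,473)],.172));g1=az(f([(84,203)],.172));print('grip',g0,g1,f([(84,203)],.172))
E
```

```text
[  -5.23006961  112.90297345 -128.61831572] [-66.05004842  54.81354653 171.37246268] [60.81997881 58.08942692 60.00922159]
pointer [144.21023069] bar [143.0420386]
grip [130.91514759] [73.76114592] [array([ 0.48606425, -0.27547949])]
```

```bash
python3 -c "
from h import *
st(); print(env.hand_in())"
```

```text
t 14.82 tcp [ 0.5243 -0.1832  0.2972] jaw -19.39 tilt 0.31 F [ 0.1  0.8 -0.6] gap 0.0857 q [-0.48  0.26  0.14  1.44 -0.    1.43]
the job is handed in; nothing more can be done
None
```

The polisher is closed up with the collar locked over the seated lid, and I handed the job in at about 15 s; no verdict is reported. I turned the collar back to its open stop, set the lid on the ledge with its notches over the keys, and turned the collar clockwise to the locked stop. Then I let go and moved the gripper clear.

**What the last checks showed**
- **Lid:** its underside measured 0.116 m above the counter, which is the ledge height. It lay flat, with a key showing in each notch.
- **Collar:** the three tabs turned 59.6° on average from the open position (58.1 to 60.8°), against about 57° needed. The pointer is within about 1° of the locked bar. The collar did not move when I pushed further at either stop.
- **Arm:** there was no contact force on the wrist when I handed in.
- **Bystanders:** in the last pictures the jar and tin looked unmoved. The pliers were partly hidden in those pictures, and I did not measure any of the three.

**Checks that disagreed**
- **Bowl centre:** the top and wrist cameras differed by 2 to 3 mm. I corrected the lid's position from a single wrist picture, and it went in without touching the keys.
- **Grip angle:** the grip's own position gave only about 57 to 59° of turn. I relied on the tabs, the pointer and the stop instead.

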